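# Proof-load the next crank pin

### The job

The crank arm on the force test stand has been tested: swap it with the next one, laying the tested arm flat in the empty half of the wooden tray and the next arm flat on the stand's base with its pin centred under the gauge's round tip. Then pull the lever down until the gauge shows 20 N on the pin, never more than 30 N, and keep it there: the job finishes with your hand still on the lever, holding 20 N. Leave everything else on the bench where it is.

Things in the scene. Friction and masses are not known exactly. Their poses are not given: they have to be found in the camera images.
- stand: Grey hand-lever force test stand, fixed. Base plate 200 (x) x 260 (y) x 24 mm; origin under its centre, z up, x from front to column, y to its left. Column 33 mm across at x = 70, top 279 mm. Head 62 mm wide in front of it, heights 168 to 262. Round dial gauge ahead of the head: 70 mm across, facing -x, x -41 to -1, centre 155 mm high. A crank arm lies with its hub on the base's left (+y) half.
- tip (a point): Centre of the flat underside of the gauge's tip, a steel disc 22 mm across, 6 mm thick, at stand x = -20, y = 0. With the lever up it is 74 mm above the bench, 24 mm above the pin of an arm on the base; the gauge body starts 120 mm up. So arms go in and out sideways (+y), lifted a little. The lever lowers it straight down 25 mm per rad; once on the pin it yields 1 mm per 4 N.
- plunger: The gauge's plunger with its round tip; its origin is the point tip.
- needle (a joint): Needle of the dial: 0 = straight up = 0 N; it turns clockwise, seen from the front, with the force on the tip, 0.157 rad per N (40 N to the full turn); 20 N = 3.14 rad = straight down.
- pivot (a point): On the lever's pivot axis, 215 mm above the bench, at stand x = 35, y = -56 mm; the lever (12 mm rod) swings in the upright plane here, on the stand's right (-y) side.
- lever (a joint): Lever angle, rad: 0 = up on its stop, where it points to the stand's -x and 0.55 rad above level; grows as it is pulled down, end stop 1.36. A spring returns it: about 4 N at the grip at first, about 12 N when the gauge shows 20 N. With an arm on the base the tip meets the pin at about 0.96 rad and 20 N is reached at about 1.17 rad.
- handle (a point): Black round grip on the lever's end, 22 mm across, 80 mm long, along the stand's y. Origin: its centre, at stand y = -105; at lever angle q at stand x = 35 - 150 cos(0.55 - q), height 215 + 150 sin(0.55 - q) mm (293 when up, about 128 at 20 N). Pinch it or press it from above; it turns with the lever, so must roll in the fingers.
- tray: Open wooden tray with a dark felt floor, fixed, 222 (x) x 206 (y) x 26 mm high, walls 8 mm thick, floor 8 mm above the bench. Origin under its centre, z up. At the start the next arm lies in its -x half, along y; the +x half is empty (an arm laid along y with its hub at x = +55, y = +55 mm has room for the fingers on both sides).
- crank_tested: Steel crank arm already tested, on the stand's base at the start; about 0.42 kg, flat underneath. Origin: underside, on the axis of its pin (10 mm across, top 26 mm above the underside) at the small round end (28 mm across, 13 mm high). +y runs along the arm (18 mm wide, 10 mm high) to the square clamp hub at the other end. z up.
- crank_tested_hub (a point): Centre of the underside of the tested arm's hub, 110 mm from the pin along the arm's +y. The hub is a block 36 mm wide (arm's x) x 40 mm long (y) x 28 mm high with a 17 mm bore: the place to grip, across its 36 mm.
- crank_next: The next crank arm to test, same make and size as the tested one, with the same axes; in the tray's -x half at the start, hub towards the tray's +y.
- crank_next_hub (a point): Centre of the underside of the next arm's hub, as for the tested arm.
- ring_gauge: Bystander: steel ring gauge 44 mm across, 16 mm high, lying flat between stand and tray; origin under its centre.
- plug_gauge: Bystander: steel double-ended plug gauge 138 mm long, 18 mm across, lying along its y axis near the robot's base; origin under its middle.
- micrometer: Bystander: outside micrometer lying flat, about 140 x 70 x 15 mm, near the robot's base; origin underneath, by the frame.
- vee_block: Bystander: steel vee block 45 x 50 x 42 mm at one side; origin under its centre.
- setup_block: Bystander: dark steel setup block with holes, 76 x 51 x 25 mm, at one side; origin under its centre.
- cleaner: Bystander: white plastic bottle 54 mm across, 140 mm high, at the back; origin under its centre.
Not all that is in view belongs to the job. What is shaped like the crank_next but purple is not meant.

How it is judged:
By the outcome, as a careful person would: the job done as asked, in the order asked, and still so for the second after the job is handed in, while the arm keeps its last pose, push and grip.
It also fails if it takes over 72 s, if anything falls off the work surface, if the arm or the gripper's body presses on something with over 40 N, if the wrist force passes 120 N, or if a joint passes its speed limit or range.

### The arm

A 6-joint arm with a two-finger parallel gripper is mounted at the origin on the work surface. World frame = base frame: x ahead of the robot, y to its left, z up, the work surface at z = 0. Lengths are in mm, angles in degrees, forces in N, time in s.
With the tool pointing down it reaches from about 400 to 825 mm from the base axis. Payload 7 kg.
Tool frame: the origin (TCP) lies at the very end of the fingers, on their centre line; the grasp point (between the pads) lies robot.grip_point_offset behind it (robot.grip_point_offset is the distance from the TCP to the grasp point, in mm); z points along the fingers, y is the line along which they close (so a half turn about z gives the same grasp; the last joint's range is limited). The gripper opens to 85 mm and grips with 20 to 120 N. Pads are 22 mm wide; open, the fingers measure 114 mm over their backs; the gripper's body (76 mm by 85 mm) begins 54 mm behind the grasp point. The pads swing forward as they close: fully open they stand 13 mm farther back than shut.
Start: joints at [-53.509, 20.546, 0.682, 0, -70.136, -16.507], TCP at [230.668, -634.34, 231.302] pointing down, gripper open.
Joint ranges: [-176.03, 176.03], [-82.01, 121.73], [-58.28, 71.71], [-173.87, 95.51], [-174.79, -0.11], [-173.66, 173.66]. Speed limits (degrees/s): [136.94, 136.94, 172.46, 180, 180, 180].

### API

Orientations are given as a 3x3 rotation matrix whose columns are the frame's x, y, z axes.
In Python, from plant import robot gives the robot as it stands. The module is installed in compiled form; this text tells all that it offers.
- The arm moves only by the tool arm_command, never from a script. Its argument "plan" is a list of rows, each an object of numbers: "x", "y", "z": the shift along the tool's x, y, z in mm; "wx", "wy", "wz": the turn, a rotation vector about the tool's x, y, z in degrees; "gripper": the closure, from -1 (fully open) to 1 (shut), so that 0 is half open. A call has 1 to 12 rows; each row shifts and turns the commanded pose from where the row before left it, along the tool's axes as they then stand; what a row does not reach is not made up. A row lasts 1/12 s, in which the tool goes at most 41.7 mm and 7.16 degrees, less where a joint would pass 70% of its speed; a pose out of reach is approached as far as the arm can. A call with a gripper value outside its range is refused whole. The fingers move at their own pace and stop on an object; "force" is the grip in N (left out, the last holds). Time passes only in rows, so rows that do not move let the fingers close. It gives the time, the measured TCP pose, the force, the opening and the grip force at its end, in the units of the state.
- robot.get_state(): the state, without advancing time (a new reading comes with each control period).
- robot.snapshot(name): name is "scene" or "side" or "wrist"; returns a dict with "color" (480x640x3 uint8, blue, green, red), "camera_matrix" (3x3 intrinsics, pixels), "R" (3x3) and "t" (3): a world point X has camera coordinates R X + t. Camera axes: x right, y down, z forward; pixel columns grow to the right and rows downward; lengths in mm; the calibration is good to about 2 mm. A picture is of the moment at which its call begins. There is no depth.
- robot.finish_job(): hands the job in; it is judged then, once.
Trained networks look in a picture, given as the dict that the camera call returned (one of the last four; its "shot" number tells which), for a name from the list of things; names that differ only in an ending like _2 or _b are one class to them, and where a whole thing is asked for, a point or a joint stands for the part that bears it (a point fixed in the world has none). Each returns a list of dicts, best first, with "p" (0 to 1); they miss things now and then, are a little off and sometimes report something else, mostly with a low value. They report only what shows in the picture. A call takes as long as a camera call. They do not tell look-alikes from the thing itself.
- robot.look_for(query, picture): "uv" ([column, row] in pixels, amid what is visible of it).
- robot.tip_of(query, picture): "uv" ([column, row] in pixels: a listed point, or the origin of a listed thing).
The state is a dict: "t": time; "qpos": joint angles; "qvel": joint speeds; "effort": joint torques, N m; "tool_pos": TCP position; "tcp_rot": TCP orientation; "wrist_force": force on the tool from outside, world axes, zero at the start; "torque": the same for the moment, N m; "width": opening from 0.0 (shut) to 1.0 (fully open); "grip_force": force on a finger pad.
Only numpy, scipy, OpenCV 4.12 (cv2) and the standard library are available. Lean on these libraries where they do the work, as an engineer would, in place of code of your own. Each camera call takes 0.05 s, during which the arm holds its last target. There are 200 camera calls.

## Working session

There is one attempt and no reset: what is moved stays moved. The work goes in short steps, Python scripts to look and compute and a tool call to move; the robot and the scene stay as the last step left them, time stands still between calls to the robot, and variables do not carry over. Pictures are saved under pics/ and viewed, at most 10 in all, crops included, and the job is handed in when it is done.

Besides the shell and the picture viewer there is one more tool, called as name(argument=value, ...) on one line, values as JSON. arm_command: Moves the arm, as the interface text tells. Its arguments: {"type":"object","properties":{"plan":{"type":"array"},"force":{"type":"number"}},"required":["plan"]}

```bash
mkdir -p pics; cat > h.py <<'E'
import numpy as np, cv2
from plant import robot
def ray(p,uv):
    K=np.array(p["camera_matrix"]);R=np.array(p["R"]);t=np.array(p["t"])
    d=R.T@np.linalg.inv(K)@np.array([uv[0],uv[1],1.]);return -R.T@t,d
def onz(p,uv,z):
    c,d=ray(p,uv);return c+d*(z-c[2])/d[2]
def tri(ps,uvs):
    A=0;b=0
    for p,u in zip(ps,uvs):
        c,d=ray(p,u);d=d/np.linalg.norm(d);M=np.eye(3)-np.outer(d,d);A=A+M;b=b+M@c
    return np.linalg.solve(A,b)
def proj(p,X):
    c=np.array(p["R"])@np.array(X,float)+np.array(p["t"]);u=np.array(p["camera_matrix"])@c;return u[:2]/u[2]
E
python3 - <<'E'
from h import *
np.set_printoptions(precision=1,suppress=True)
s=robot.get_state();print(s["tool_pos"],np.array(s["tcp_rot"]),s["width"],robot.grip_point_offset,s["t"])
P={}
for n in("scene","side"):
    P[n]=p=robot.snapshot(n);cv2.imwrite(f"pics/{n}0.png",p["color"])
    c,d=ray(p,(320,240));print(n,c,d/np.linalg.norm(d))
for q in["stand","tip","pivot","handle","tray","crank_tested","crank_tested_hub","crank_next","crank_next_hub","ring_gauge","plunger"]:
    for n in P:
        r=robot.tip_of(q,P[n])[:3];print(q,n,[(np.round(x["uv"]),round(x["p"],2)) for x in r])
E
```

```text
[ 230.5 -633.9  230.3] [[-0.9 -0.3 -0. ]
 [-0.3  0.9  0. ]
 [ 0.   0.  -1. ]] 1.0075412762487663 18.700000000000003 0.0
scene [1438.1  126.6 1265.2] [-0.6 -0.1 -0.8]
side [-113.4 1205.9 1353.1] [ 0.4 -0.7 -0.7]
stand scene []
stand side [(array([352., 246.]), 0.59)]
tip scene []
tip side [(array([358., 228.]), 0.41)]
pivot scene []
pivot side [(array([354., 185.]), 0.74)]
handle scene []
handle side [(array([393., 170.]), 0.52), (array([299., 328.]), 0.38)]
tray scene []
tray side [(array([294., 316.]), 0.96)]
crank_tested scene []
crank_tested side [(array([354., 239.]), 0.8)]
crank_tested_hub scene []
crank_tested_hub side [(array([339., 255.]), 0.71)]
crank_next scene []
crank_next side [(array([388., 385.]), 0.9), (array([310., 306.]), 0.89), (array([400., 243.]), 0.85)]
crank_next_hub scene []
crank_next_hub side [(array([298., 331.]), 0.79), (array([336., 401.]), 0.73), (array([271., 239.]), 0.62)]
ring_gauge scene []
ring_gauge side [(array([330., 284.]), 0.67)]
plunger scene []
plunger side [(array([354., 230.]), 0.4)]
```

View pics/side0.png

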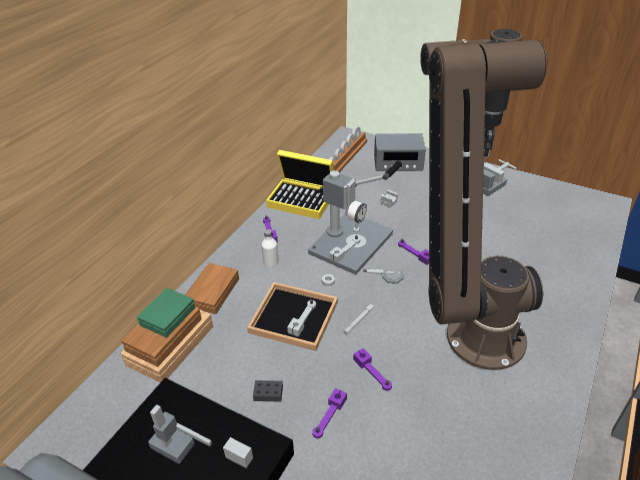

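View pics/scene0.png

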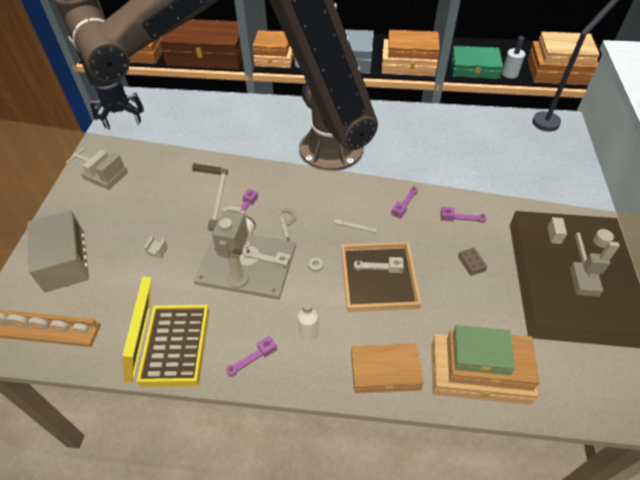

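Side view: the stand is at (352,246) with the tested arm's hub at (347,245)–(339,255), and the tray is at (294,316). The candidates for crank_next are the silver one in the tray (302,318) and the purple ones at (375,370), (330,412), (270,228), (415,250). Silver in the tray fits. The scene view is blurred and shows the same layout.

```bash
python3 - <<'E'
from h import *
np.set_printoptions(precision=0,suppress=True)
p=robot.snapshot("side");q=robot.snapshot("scene")
for n,uv,z in[("stand",(352,246),0),("tip",(358,228),74),("pivot",(354,185),215),("handle",(393,170),293),("tray",(294,316),0),("ct",(354,239),24),("cth",(339,255),24),("cn",(310,306),8),("cnh",(298,331),8),("ring",(330,284),0)]:
    print(n,onz(p,uv,z))
print("scene: tray corners top",[onz(q,u,26)[:2] for u in[(343,248),(412,243),(419,305),(346,310)]])
print("base corners top",[onz(q,u,24)[:2] for u in[(197,276),(277,294),(295,240),(212,230)]])
print("base side",[onz(p,u,24)[:2] for u in[(309,244),(350,269),(393,240),(350,217)]])
print("cn hub top",onz(q,(397,264),36),"pin",onz(q,(360,265),21), "ct hub",onz(q,(280,260),52),"pin",onz(q,(248,253),37))
print("handle tri",tri([p,q],[(393,170),(209,168)]))
im=p["color"][130:350,230:430];cv2.imwrite("pics/c1.png",cv2.resize(im,None,fx=2.7,fy=2.7,interpolation=2)) 
E
```

```text
stand [ 543. -194.    0.]
tip [ 530. -213.   74.]
pivot [ 572. -260.  215.]
handle [ 447. -294.  293.]
tray [560. 190.   0.]
ct [ 542. -206.   24.]
cth [ 551. -106.   24.]
cn [532. 136.   8.]
cnh [514. 243.   8.]
ring [524.  12.   0.]
scene: tray corners top [array([481.,  82.]), array([441., 290.]), array([659., 308.]), array([696., 108.])]
base corners top [array([ 626., -334.]), array([663., -91.]), array([463., -67.]), array([ 450., -333.])]
base side [array([ 672., -110.]), array([486., -60.]), array([ 416., -264.]), array([ 610., -313.])]
cn hub top [532. 245.  36.] pin [536. 137.  21.] ct hub [564. -96.  52.] pin [ 537. -198.   37.]
handle tri [ 447. -295.  292.]
```

View pics/c1.png

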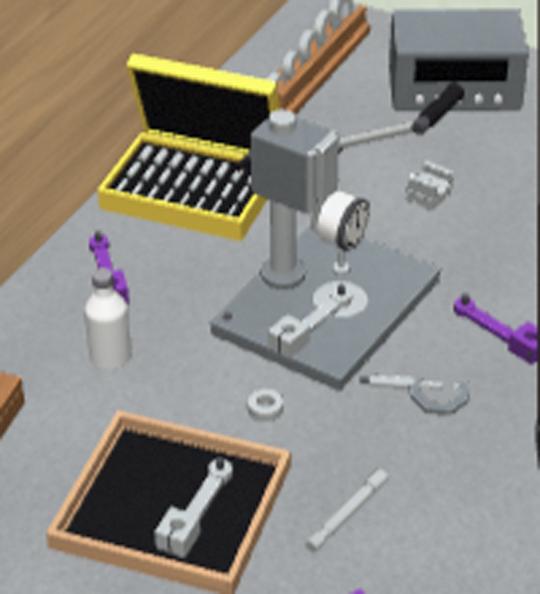

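The crop confirms it: the silver arm in the tray, hub (175,530), pin (220,470), is crank_next. The purple ones lie outside. I'm lifting and turning first, then going over to the tested arm's hub.

```bash
cat >> h.py <<'E'
def to(xyz,ydir=None):
    "tool-frame shift to a TCP position (after the turn), and wz so tool y lies along world angle ydir (mod 180)"
    s=robot.get_state();R=np.array(s["tcp_rot"]);p=np.array(s["tool_pos"]);wz=0
    a=np.degrees(np.arctan2(R[1,1],R[0,1]))
    if ydir is not None:
        d=(ydir-a+90)%180-90;wz=-d
        R2=R@cv2.Rodrigues(np.radians([0,0,wz]))[0]
    else:R2=R
    print("t",round(s["t"],2),"p",p.round(1),"yang",a.round(2),"tilt",np.round(np.degrees(R[:2,2]),2),"wz",np.round(wz,2),"shift",(R2.T@(np.array(xyz)-p)).round(1),"w",round(s["width"],3),"F",np.round(s["wrist_force"],1),"grip",np.round(s["grip_force"],1))
E
python3 -c "
from h import *
to([530,-80,410],165)"
```

```text
t 1.3 p [ 230.7 -634.3  231.3] yang 109.99 tilt [-0.  0.] wz -55.01 shift [-612.9 -145.7 -178.7] w 0.997 F [-0.6  0.3  0.2] grip 0.0
```

arm_command(plan=[{"z": -22,"wz": -6.9},{"z": -22,"wz": -6.9},{"z": -22,"wz": -6.9},{"z": -22,"wz": -6.9},{"z": -22,"wz": -6.9},{"z": -22,"wz": -6.9},{"z": -22,"wz": -6.9},{"z": -22,"wz": -6.9},{"x": -39,"y": -9},{"x": -39,"y": -9},{"x": -39,"y": -9},{"x": -39,"y": -9}])

```text
schema error: expected keys x, y, z, wx, wy, wz, gripper
```

arm_command(plan=[{"x": -39,"y": -9},{"x": -39,"y": -9},{"x": -39,"y": -9},{"x": -39,"y": -9},{"x": -39,"y": -9},{"x": -39,"y": -9},{"x": -39,"y": -9},{"x": -39,"y": -9},{"x": -39,"y": -9},{"x": -39,"y": -9},{"x": -39,"y": -9},{"x": -28,"y": -20}])

```text
schema error: expected keys x, y, z, wx, wy, wz, gripper
```

```bash
python3 - <<'E'
from h import *
np.set_printoptions(precision=1,suppress=True)
to([530,-80,410],165)
p=robot.snapshot("wrist");cv2.imwrite("pics/w1.png",p["color"])
print(ray(p,(320,240)))
for q,z in[("stand",0),("crank_tested",24),("crank_tested_hub",24),("crank_next",8),("crank_next_hub",8),("tip",74),("tray",0),("ring_gauge",0)]:
    print(q,[(np.round(x["uv"]),round(x["p"],2),onz(p,x["uv"],z)[:2]) for x in robot.tip_of(q,p)[:2]])
E
```

```text
t 1.3 p [ 230.7 -634.3  231.3] yang 109.99 tilt [-0.  0.] wz -55.01 shift [-612.9 -145.7 -178.7] w 0.997 F [-0.6  0.3  0.2] grip 0.0
(array([ 165. , -658.6,  373.6]), array([ 0.2,  0.1, -1. ]))
stand []
crank_tested []
crank_tested_hub []
crank_next []
crank_next_hub [(array([589., 352.]), 0.65, array([ 281.2, -256.1]))]
tip []
tray []
ring_gauge []
```

View pics/w1.png

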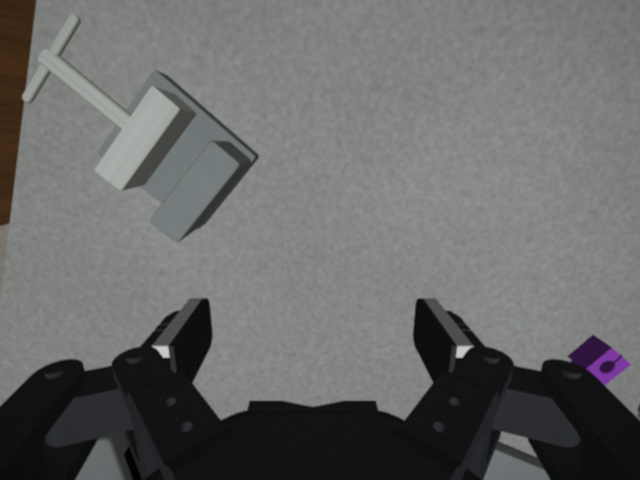

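arm_command(plan=[{"x": 0,"y": 0,"z": -18,"wx": 0,"wy": 0,"wz": 7,"gripper": -1},{"x": 0,"y": 0,"z": -18,"wx": 0,"wy": 0,"wz": 7,"gripper": -1},{"x": 0,"y": 0,"z": -18,"wx": 0,"wy": 0,"wz": 7,"gripper": -1},{"x": 0,"y": 0,"z": -18,"wx": 0,"wy": 0,"wz": 7,"gripper": -1},{"x": 0,"y": 0,"z": -18,"wx": 0,"wy": 0,"wz": 7,"gripper": -1},{"x": 0,"y": 0,"z": -18,"wx": 0,"wy": 0,"wz": 7,"gripper": -1},{"x": 0,"y": 0,"z": -18,"wx": 0,"wy": 0,"wz": 7,"gripper": -1},{"x": 0,"y": 0,"z": -18,"wx": 0,"wy": 0,"wz": 7,"gripper": -1},{"x": 0,"y": 0,"z": -18,"wx": 0,"wy": 0,"wz": 7,"gripper": -1},{"x": 0,"y": 0,"z": -18,"wx": 0,"wy": 0,"wz": 7,"gripper": -1},{"x": 0,"y": 0,"z": 0,"wx": 0,"wy": 0,"wz": 7,"gripper": -1},{"x": 0,"y": 0,"z": 0,"wx": 0,"wy": 0,"wz": 7,"gripper": -1}])

```text
t: 2.75
tool_pos: [230.8, -634.7, 412.9]
tcp_rot: [[-0.433, 0.902, 0.001], [0.902, 0.433, -0.002], [-0.003, 0.0, -1.0]]
wrist_force: [-0.2, 0.2, -0.9]
width: 1.004
grip_force: 0.0
```

arm_command(plan=[{"x": 0,"y": 0,"z": 0,"wx": 0,"wy": 0,"wz": 7,"gripper": -1},{"x": 0,"y": 0,"z": 0,"wx": 0,"wy": 0,"wz": 7,"gripper": -1},{"x": 0,"y": 0,"z": 0,"wx": 0,"wy": 0,"wz": 7,"gripper": -1},{"x": 0,"y": 0,"z": 0,"wx": 0,"wy": 0,"wz": 7,"gripper": -1},{"x": 0,"y": 0,"z": 0,"wx": 0,"wy": 0,"wz": 7,"gripper": -1},{"x": 0,"y": 0,"z": 0,"wx": 0,"wy": 0,"wz": 6,"gripper": -1}])

```text
t: 3.25
tool_pos: [230.7, -634.3, 411.3]
tcp_rot: [[0.265, 0.964, 0.0], [0.964, -0.265, 0.0], [0.0, 0.0, -1.0]]
wrist_force: [0.2, -1.0, 0.1]
width: 1.0
grip_force: 0.0
```

```bash
python3 -c "
from h import *
to([540,-110,410],-15);print(robot.get_state()['qpos'])"
```

```text
t 3.25 p [ 230.7 -634.3  411.3] yang -15.38 tilt [0. 0.] wz -0.38 shift [586.5 163.1   1.3] w 1.0 F [ 0.2 -1.   0.1] grip 0.0
[-5.35094969e+01  1.77816746e+01  1.93806901e+01 -2.07385363e-03
 -9.15999453e+01 -1.41868244e+02]
```

arm_command(plan=[{"x": 0,"y": 0,"z": 0,"wx": 0,"wy": 0,"wz": -7.1,"gripper": -1},{"x": 0,"y": 0,"z": 0,"wx": 0,"wy": 0,"wz": -7.1,"gripper": -1},{"x": 0,"y": 0,"z": 0,"wx": 0,"wy": 0,"wz": -7.1,"gripper": -1},{"x": 0,"y": 0,"z": 0,"wx": 0,"wy": 0,"wz": -7.1,"gripper": -1},{"x": 0,"y": 0,"z": 0,"wx": 0,"wy": 0,"wz": -7.1,"gripper": -1},{"x": 0,"y": 0,"z": 0,"wx": 0,"wy": 0,"wz": -7.1,"gripper": -1},{"x": 0,"y": 0,"z": 0,"wx": 0,"wy": 0,"wz": -7.1,"gripper": -1},{"x": 0,"y": 0,"z": 0,"wx": 0,"wy": 0,"wz": -7.1,"gripper": -1},{"x": 0,"y": 0,"z": 0,"wx": 0,"wy": 0,"wz": -7.1,"gripper": -1},{"x": 0,"y": 0,"z": 0,"wx": 0,"wy": 0,"wz": -7.1,"gripper": -1},{"x": 0,"y": 0,"z": 0,"wx": 0,"wy": 0,"wz": -7.1,"gripper": -1},{"x": 0,"y": 0,"z": 0,"wx": 0,"wy": 0,"wz": -7.1,"gripper": -1}])

```text
t: 4.25
tool_pos: [230.7, -634.3, 411.3]
tcp_rot: [[-0.943, 0.333, 0.0], [0.333, 0.943, 0.0], [-0.0, 0.0, -1.0]]
wrist_force: [-0.5, -0.0, -0.4]
width: 0.998
grip_force: 0.0
```

arm_command(plan=[{"x": 0,"y": 0,"z": 0,"wx": 0,"wy": 0,"wz": -7.1,"gripper": -1},{"x": 0,"y": 0,"z": 0,"wx": 0,"wy": 0,"wz": -7.1,"gripper": -1},{"x": 0,"y": 0,"z": 0,"wx": 0,"wy": 0,"wz": -7.1,"gripper": -1},{"x": 0,"y": 0,"z": 0,"wx": 0,"wy": 0,"wz": -7.1,"gripper": -1},{"x": 0,"y": 0,"z": 0,"wx": 0,"wy": 0,"wz": -7.1,"gripper": -1},{"x": 0,"y": 0,"z": 0,"wx": 0,"wy": 0,"wz": -7.1,"gripper": -1},{"x": 0,"y": 0,"z": 0,"wx": 0,"wy": 0,"wz": -7.1,"gripper": -1},{"x": 0,"y": 0,"z": 0,"wx": 0,"wy": 0,"wz": -7.1,"gripper": -1},{"x": 0,"y": 0,"z": 0,"wx": 0,"wy": 0,"wz": -7.1,"gripper": -1},{"x": 0,"y": 0,"z": 0,"wx": 0,"wy": 0,"wz": -7.1,"gripper": -1},{"x": 0,"y": 0,"z": 0,"wx": 0,"wy": 0,"wz": -7.1,"gripper": -1},{"x": 0,"y": 0,"z": 0,"wx": 0,"wy": 0,"wz": -7.1,"gripper": -1}])

```text
t: 5.25
tool_pos: [230.7, -634.3, 411.3]
tcp_rot: [[-0.411, -0.912, 0.0], [-0.912, 0.411, -0.0], [-0.0, -0.0, -1.0]]
wrist_force: [-0.6, 0.3, -0.0]
width: 0.999
grip_force: 0.0
```

arm_command(plan=[{"x": 0,"y": 0,"z": 0,"wx": 0,"wy": 0,"wz": -7.1,"gripper": -1},{"x": -39,"y": -11,"z": 0,"wx": 0,"wy": 0,"wz": 0,"gripper": -1},{"x": -39,"y": -11,"z": 0,"wx": 0,"wy": 0,"wz": 0,"gripper": -1},{"x": -39,"y": -11,"z": 0,"wx": 0,"wy": 0,"wz": 0,"gripper": -1},{"x": -39,"y": -11,"z": 0,"wx": 0,"wy": 0,"wz": 0,"gripper": -1},{"x": -39,"y": -11,"z": 0,"wx": 0,"wy": 0,"wz": 0,"gripper": -1},{"x": -39,"y": -11,"z": 0,"wx": 0,"wy": 0,"wz": 0,"gripper": -1},{"x": -39,"y": -11,"z": 0,"wx": 0,"wy": 0,"wz": 0,"gripper": -1},{"x": -39,"y": -11,"z": 0,"wx": 0,"wy": 0,"wz": 0,"gripper": -1},{"x": -39,"y": -11,"z": 0,"wx": 0,"wy": 0,"wz": 0,"gripper": -1},{"x": -39,"y": -11,"z": 0,"wx": 0,"wy": 0,"wz": 0,"gripper": -1},{"x": -39,"y": -11,"z": 0,"wx": 0,"wy": 0,"wz": 0,"gripper": -1}])

```text
t: 6.25
tool_pos: [475.7, -259.7, 411.8]
tcp_rot: [[-0.301, -0.954, 0.001], [-0.954, 0.301, -0.0], [-0.0, -0.001, -1.0]]
wrist_force: [0.0, -0.4, 0.4]
width: 1.001
grip_force: 0.0
```

arm_command(plan=[{"x": -39,"y": -11,"z": 0,"wx": 0,"wy": 0,"wz": 0,"gripper": -1},{"x": -39,"y": -11,"z": 0,"wx": 0,"wy": 0,"wz": 0,"gripper": -1},{"x": -39,"y": -11,"z": 0,"wx": 0,"wy": 0,"wz": 0,"gripper": -1},{"x": -25,"y": -9,"z": 0,"wx": 0,"wy": 0,"wz": 0,"gripper": -1},{"x": 0,"y": 0,"z": 0,"wx": 0,"wy": 0,"wz": 0,"gripper": -1}])

```text
t: 6.67
tool_pos: [560.2, -135.0, 410.1]
tcp_rot: [[-0.297, -0.955, -0.001], [-0.955, 0.297, 0.001], [-0.0, 0.001, -1.0]]
wrist_force: [-1.1, -0.1, -0.8]
width: 1.0
grip_force: 0.0
```

```bash
python3 - <<'E'
from h import *
np.set_printoptions(precision=1,suppress=True)
to([540,-100,410],165);print(robot.get_state()['qpos'])
p=robot.snapshot("wrist");cv2.imwrite("pics/w2.png",p["color"])
print(ray(p,(320,240)))
for q,z in[("stand",0),("crank_tested",24),("crank_tested_hub",24),("crank_next",8),("crank_next_hub",8),("tray",0)]:
    print(q,[(np.round(x["uv"]),round(x["p"],2),onz(p,x["uv"],z)[:2]) for x in robot.tip_of(q,p)[:2]])
E
```

```text
t 6.67 p [ 560.2 -135.   410.1] yang 162.7 tilt [-0.1  0. ] wz -2.3 shift [-28.6  28.6   0.2] w 1.0 F [-1.1 -0.1 -0.8] grip 0.0
[  5.9   7.7   6.3  -0.  -88.6 -23.2]
(array([ 540.1, -202.6,  552.5]), array([ 0.1,  0.3, -1. ]))
stand [(array([326., 216.]), 0.26, array([553.4, -85.1]))]
crank_tested []
crank_tested_hub [(array([327., 213.]), 0.56, array([549.4, -95. ]))]
crank_next [(array([113., 223.]), 0.94, array([ 888. , -179.3])), (array([374., 326.]), 0.79, array([528.8, 128.9]))]
crank_next_hub [(array([471.,  62.]), 0.95, array([ 288.7, -241.3])), (array([174., 259.]), 0.9, array([817.2, -93.2]))]
tray [(array([363., 358.]), 0.55, array([565. , 192.1]))]
```

View pics/w2.png

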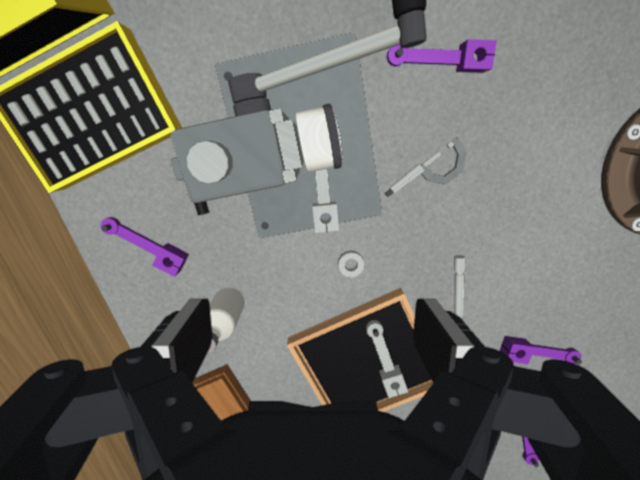

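The wrist view shows the tested arm's hub at (325,218), the base corners at (217,65), (355,37), (381,214), (261,237), the tray's front edge from (290,343) to (403,292), and the next arm's pin (375,328) and hub (393,381).

```bash
python3 - <<'E'
from h import *
np.set_printoptions(precision=1,suppress=True)
p=robot.snapshot("wrist");s=robot.snapshot("side")
C=np.array([onz(p,u,24)[:2] for u in[(217,65),(355,37),(381,214),(261,237)]]);print(C,C.mean(0))
S=np.array([onz(s,u,24)[:2] for u in[(610/1,0)]]) if 0 else 0
# fit rigid: model corners order back-right, front-right, front-left, back-left
M=np.array([[100,-130],[-100,-130],[-100,130],[100,130.]])
def fit(M,C):
    m=M-M.mean(0);c=C-C.mean(0);H=m.T@c;a=np.arctan2(H[0,1]-H[1,0],H[0,0]+H[1,1]);R=np.array([[np.cos(a),-np.sin(a)],[np.sin(a),np.cos(a)]]);t=C.mean(0)-R@M.mean(0);return np.degrees(a),t,R,C-(M@R.T+t)
a,t,R,e=fit(M,C);print("stand",a,t,"res",e)
# side corners refined from 2.7x crop: back-left(212,327) front-left(340,386) front-right(440,270)
Cs=np.array([onz(s,(230+u/2.7,130+v/2.7),24)[:2] for u,v in[(440,268),(340,382),(212,323)]])
print("side",Cs,fit(M[1:],Cs)[:2])
print("tip xy",t+R@[-20,0],"hub exp",t+R@[-20,110])
print("hub top wrist",onz(p,(325,218),52),"side",onz(s,(230+287/2.7,130+330/2.7),52))
T=np.array([onz(p,u,26)[:2] for u in[(288,343),(403,291)]]);print("tray back-right,front-right",T)
Ts=np.array([onz(s,(230+u/2.7,130+v/2.7),26)[:2] for u,v in[(121,412),(290,455),(235,583),(50,535)]])
TM=np.array([[111,-103],[-111,-103],[-111,103],[111,103.]])
print("tray side",fit(TM,Ts),fit(TM[:2],T)[:2])
print("next: pin",onz(p,(375,328),34),onz(s,(230+221/2.7,130+463/2.7),34),"hub",onz(p,(393,381),36),onz(s,(230+178/2.7,130+524/2.7),36))
E
```

```text
[[ 633.2 -347.8]
 [ 439.5 -322.7]
 [ 467.1  -72.2]
 [ 660.   -94. ]] [ 549.9 -209.2]
stand -6.439565786704324 [ 549.9 -209.2] res [[-1.5  1.8]
 [ 3.5  4.4]
 [ 1.9 -3.4]
 [-3.9 -2.8]]
side [[ 439.5 -319.2]
 [ 463.3  -58.5]
 [ 658.5  -82.6]] (np.float64(-5.5576643813339475), array([ 549.4, -199.8]))
tip xy [ 530.1 -206.9] hub exp [542.4 -97.6]
hub top wrist [552.1 -98.7  52. ] side [551.5 -86.8  52. ]
tray back-right,front-right [[680.4 101.4]
 [465.   65.6]]
tray side (np.float64(8.895720424889667), array([552.3, 196.9]), array([[ 1. , -0.2],
       [ 0.2,  1. ]]), array([[-1.6, -0.5],
       [ 2.5,  4.1],
       [ 0.8, -2.3],
       [-1.7, -1.4]])) (np.float64(9.433498431193803), array([555.8, 185.1]))
next: pin [527.4 113.9  34. ] [523.3 136.9  34. ] hub [523.8 225.2  36. ] [520.  242.1  36. ]
```

```bash
python3 -c "
from h import *
to([548,-88,170],174)"
```

```text
t 7.12 p [ 557.5 -139.7  411.6] yang 162.41 tilt [ 0.03 -0.  ] wz -11.59 shift [-50.4  15.  241.6] w 1.001 F [-0.4  0.   0.6] grip 0.0
```

arm_command(plan=[{"x": 0,"y": 0,"z": 25,"wx": 0,"wy": 0,"wz": -5.8,"gripper": -1},{"x": 0,"y": 0,"z": 25,"wx": 0,"wy": 0,"wz": -5.8,"gripper": -1},{"x": -12,"y": 4,"z": 35,"wx": 0,"wy": 0,"wz": 0,"gripper": -1},{"x": -13,"y": 4,"z": 35,"wx": 0,"wy": 0,"wz": 0,"gripper": -1},{"x": -13,"y": 4,"z": 35,"wx": 0,"wy": 0,"wz": 0,"gripper": -1},{"x": -12,"y": 3,"z": 35,"wx": 0,"wy": 0,"wz": 0,"gripper": -1},{"x": 0,"y": 0,"z": 35,"wx": 0,"wy": 0,"wz": 0,"gripper": -1},{"x": 0,"y": 0,"z": 17,"wx": 0,"wy": 0,"wz": 0,"gripper": -1},{"x": 0,"y": 0,"z": 0,"wx": 0,"wy": 5,"wz": 0,"gripper": -1},{"x": 0,"y": 0,"z": 0,"wx": 0,"wy": 5,"wz": 0,"gripper": -1},{"x": 0,"y": 0,"z": 0,"wx": 0,"wy": 0,"wz": 0,"gripper": -1},{"x": 0,"y": 0,"z": 0,"wx": 0,"wy": 0,"wz": 0,"gripper": -1}])

```text
t: 8.12
tool_pos: [547.8, -87.1, 168.9]
tcp_rot: [[-0.1, -0.995, -0.019], [-0.98, 0.101, -0.173], [0.174, 0.001, -0.985]]
wrist_force: [-0.3, -0.4, -0.6]
width: 1.002
grip_force: 0.0
```

```bash
python3 - <<'E'
from h import *
np.set_printoptions(precision=1,suppress=True)
to([548,-88,50],174)
p=robot.snapshot("wrist");cv2.imwrite("pics/w3.png",p["color"]);print(proj(p,robot.get_state()["tool_pos"]))
for q,z in[("stand",0),("crank_tested",24),("crank_tested_hub",24),("tip",74)]:
    print(q,[(np.round(x["uv"]),round(x["p"],2),onz(p,x["uv"],z)[:2]) for x in robot.tip_of(q,p)[:2]])
E
```

```text
t 8.12 p [547.8 -87.1 168.9] yang 174.19 tilt [-1.1 -9.9] wz 0.19 shift [-19.8  -0.4 117.2] w 1.002 F [-0.3 -0.4 -0.6] grip 0.0
[313.7 303.7]
stand [(array([297., 126.]), 0.82, array([ 551. , -204.7]))]
crank_tested [(array([320., 123.]), 0.75, array([ 530.7, -199.7]))]
crank_tested_hub [(array([307., 247.]), 0.94, array([552.2, -96.2]))]
tip []
```

View pics/w3.png

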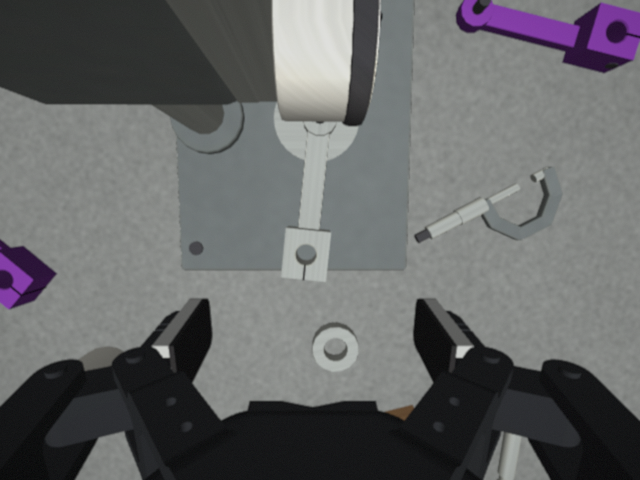

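The view shows the hub at (306,254) with its bore, the small round end at (320,128), and the base's left edge from (183,270) to (405,269).

```bash
python3 - <<'E'
from h import *
np.set_printoptions(precision=1,suppress=True)
p=robot.snapshot("wrist")
a,b=onz(p,(183,270),24)[:2],onz(p,(405,269),24)[:2];d=(a-b)/np.linalg.norm(a-b)
print("edge",a,b,np.linalg.norm(a-b),"yaw",np.degrees(np.arctan2(d[1],d[0])))
n=np.array([-d[1],d[0]]);c=(a+b)/2-130*n;print("stand c",c,"tip",c-20*d,"disc c",onz(p,(317,113),24))
h=onz(p,(306,254),52)[:2];e=onz(p,(320,127),37)[:2];print("hub",h,"end",e,np.linalg.norm(h-e),"dir",np.degrees(np.arctan2(*(h-e)[::-1])))
hc=[onz(p,u,52)[:2] for u in[(286,228),(331,229),(327,282),(282,278)]];print(np.mean(hc,0))
v=hc[1]-hc[0];print("hub x-dir",np.degrees(np.arctan2(v[1],v[0])),np.degrees(np.arctan2(*(hc[2]-hc[3])[::-1])))
E
```

```text
edge [664.6 -87.9] [469.4 -68.3] 196.23954418558918 yaw -5.733318373023552
stand c [ 554.  -207.5] tip [ 534.1 -205.5] disc c [ 532.9 -208.9   24. ]
hub [553.9 -94.7] end [ 532.1 -194.4] 102.09109100149303 dir 77.67689660422722
[553.5 -94.3]
hub x-dir 172.71499386019116 168.8358218325357
```

```bash
python3 -c "
from h import *
to([553.5,-96,85],169.7);to([553.5,-96,28],169.7)"
```

```text
t 8.42 p [548.4 -88.1 169.8] yang 174.01 tilt [-0.98 -9.84] wz 4.31 shift [-7.9 -5.3 84.8] w 0.999 F [ 0.3 -0.6 -0.2] grip 0.0
t 8.42 p [548.4 -88.1 169.8] yang 174.01 tilt [-0.98 -9.84] wz 4.31 shift [-17.7  -4.5 140.9] w 0.999 F [ 0.3 -0.6 -0.2] grip 0.0
```

arm_command(plan=[{"x": 0,"y": 0,"z": 0,"wx": 0,"wy": 0,"wz": 4.3,"gripper": -1},{"x": -4,"y": -2.7,"z": 30,"wx": 0,"wy": 0,"wz": 0,"gripper": -1},{"x": -4,"y": -2.6,"z": 30,"wx": 0,"wy": 0,"wz": 0,"gripper": -1},{"x": 0,"y": 0,"z": 25,"wx": 0,"wy": 0,"wz": 0,"gripper": -1},{"x": -3,"y": 0,"z": 16,"wx": 0,"wy": 0,"wz": 0,"gripper": -1},{"x": -3,"y": 0.4,"z": 16,"wx": 0,"wy": 0,"wz": 0,"gripper": -1},{"x": -2,"y": 0.4,"z": 12,"wx": 0,"wy": 0,"wz": 0,"gripper": -1},{"x": -2,"y": 0,"z": 12,"wx": 0,"wy": 0,"wz": 0,"gripper": -1},{"x": 0,"y": 0,"z": 0,"wx": 0,"wy": 0,"wz": 0,"gripper": -1},{"x": 0,"y": 0,"z": 0,"wx": 0,"wy": 0,"wz": 0,"gripper": -1}])

```text
t: 9.25
tool_pos: [553.0, -95.8, 27.2]
tcp_rot: [[-0.176, -0.984, -0.019], [-0.969, 0.177, -0.173], [0.174, -0.012, -0.985]]
wrist_force: [-0.4, -0.3, 0.5]
width: 0.999
grip_force: 0.0
```

```bash
python3 - <<'E'
from h import *
to([553.5,-96,28],169.7)
p=robot.snapshot("side");cv2.imwrite("pics/s2.png",cv2.resize(p["color"][130:280,270:420],None,fx=4,fy=4,interpolation=2))
E
```

```text
t 9.25 p [553.  -95.8  27.2] yang 169.81 tilt [-1.09 -9.91] wz 0.11 shift [ 0.2 -0.5 -0.7] w 0.999 F [-0.4 -0.3  0.5] grip 0.0
```

View pics/s2.png

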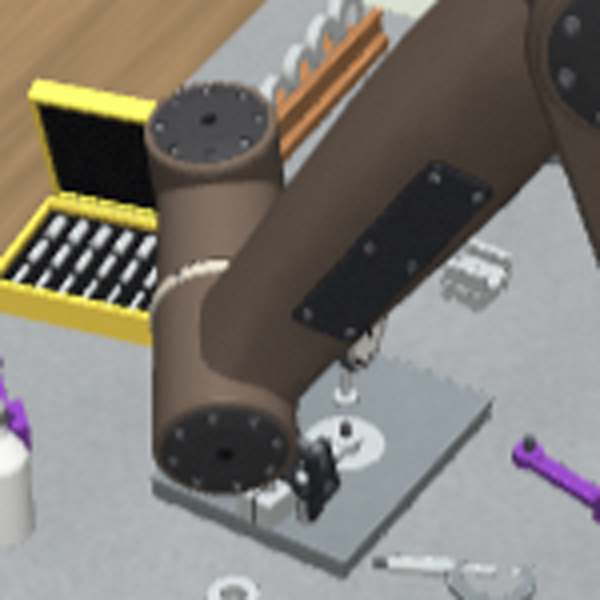

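The view shows the gripper straddling the hub at (268,505) on the base, clear of the gauge. I'm closing it now.

arm_command(plan=[{"x": 0,"y": 0,"z": 0,"wx": 0,"wy": 0,"wz": 0,"gripper": 1},{"x": 0,"y": 0,"z": 0,"wx": 0,"wy": 0,"wz": 0,"gripper": 1},{"x": 0,"y": 0,"z": 0,"wx": 0,"wy": 0,"wz": 0,"gripper": 1},{"x": 0,"y": 0,"z": 0,"wx": 0,"wy": 0,"wz": 0,"gripper": 1},{"x": 0,"y": 0,"z": 0,"wx": 0,"wy": 0,"wz": 0,"gripper": 1},{"x": 0,"y": 0,"z": 0,"wx": 0,"wy": 0,"wz": 0,"gripper": 1},{"x": 0,"y": 0,"z": 0,"wx": 0,"wy": 0,"wz": 0,"gripper": 1},{"x": 0,"y": 0,"z": 0,"wx": 0,"wy": 0,"wz": 0,"gripper": 1}], force=80)

```text
t: 9.97
tool_pos: [553.7, -95.2, 28.3]
tcp_rot: [[-0.176, -0.984, -0.017], [-0.969, 0.176, -0.173], [0.173, -0.014, -0.985]]
wrist_force: [-1.3, 0.6, 7.3]
width: 0.407
grip_force: 79.9
```

arm_command(plan=[{"x": 1,"y": 0,"z": -5,"wx": 0,"wy": 0,"wz": 0,"gripper": 1},{"x": 1,"y": 0,"z": -6,"wx": 0,"wy": 0,"wz": 0,"gripper": 1},{"x": -20,"y": 1.5,"z": -3.5,"wx": 0,"wy": 0,"wz": 0,"gripper": 1},{"x": -35,"y": 3,"z": -6,"wx": 0,"wy": 0,"wz": 0,"gripper": 1},{"x": -35,"y": 3,"z": -6,"wx": 0,"wy": 0,"wz": 0,"gripper": 1},{"x": -35,"y": 3,"z": -6,"wx": 0,"wy": 0,"wz": 0,"gripper": 1},{"x": -30,"y": 3,"z": -20,"wx": 0,"wy": 0,"wz": 0,"gripper": 1},{"x": -20,"y": 0,"z": -30,"wx": 0,"wy": 0,"wz": 0,"gripper": 1},{"x": 0,"y": 0,"z": -35,"wx": 0,"wy": 0,"wz": -6.5,"gripper": 1},{"x": 0,"y": 0,"z": -35,"wx": 0,"wy": 0,"wz": -6.5,"gripper": 1},{"x": 0,"y": 0,"z": -20,"wx": 0,"wy": 0,"wz": -6.4,"gripper": 1},{"x": 0,"y": 0,"z": 0,"wx": 0,"wy": 0,"wz": 0,"gripper": 1}])

```text
t: 10.97
tool_pos: [575.9, 106.8, 172.4]
tcp_rot: [[0.168, -0.986, -0.01], [-0.972, -0.164, -0.169], [0.165, 0.038, -0.986]]
wrist_force: [1.4, 1.0, -5.3]
width: 0.406
grip_force: 80.3
```

```bash
python3 -c "
from h import *
to([600,245,220],189.2)"
```

```text
t 10.97 p [575.9 106.8 172.4] yang -170.55 tilt [-0.6  -9.66] wz 0.25 shift [-122.6  -44.1  -70.5] w 0.406 F [ 1.4  1.  -5.3] grip 80.3
```

```bash
cat >> h.py <<'E'
from scipy.spatial.transform import Rotation as Ro
def tilted(yang,tilt=10):
    a=np.radians(yang);y=np.array([np.cos(a),np.sin(a),0]);z=np.array([0,0,-1.]);x=np.cross(y,z)
    return np.c_[x,y,z]@Ro.from_euler("y",tilt,degrees=True).as_matrix()
def go(xyz,R2):
    s=robot.get_state();R=np.array(s["tcp_rot"]);p=np.array(s["tool_pos"])
    print("t",round(s["t"],2),"p",p.round(1),"turn",np.degrees(Ro.from_matrix(R.T@R2).as_rotvec()).round(1),"then shift",(R2.T@(np.array(xyz)-p)).round(1),"w",round(s["width"],3),"F",np.round(s["wrist_force"],1),"grip",np.round(s["grip_force"],1))
def grip1(yang):
    G=np.array([[-0.176,-0.984,-0.018],[-0.969,0.176,-0.173],[0.1735,-0.013,-0.985]])
    return Ro.from_euler("z",yang-169.8,degrees=True).as_matrix()@Ro.from_matrix(G).as_matrix()
E
python3 -c "
from h import *
go([600,245,220],grip1(189.2))"
```

```text
t 10.97 p [575.9 106.8 172.4] turn [2.9 0.5 0.7] then shift [-122.4  -46.6  -69.3] w 0.406 F [ 1.4  1.  -5.3] grip 80.3
```

arm_command(plan=[{"x": 0,"y": 0,"z": -5,"wx": 2.9,"wy": 0.5,"wz": 0.7,"gripper": 1},{"x": -30,"y": -11,"z": -16,"wx": 0,"wy": 0,"wz": 0,"gripper": 1},{"x": -30,"y": -12,"z": -16,"wx": 0,"wy": 0,"wz": 0,"gripper": 1},{"x": -30,"y": -12,"z": -16,"wx": 0,"wy": 0,"wz": 0,"gripper": 1},{"x": -32,"y": -12,"z": -16,"wx": 0,"wy": 0,"wz": 0,"gripper": 1},{"x": 0,"y": 0,"z": 0,"wx": 0,"wy": 0,"wz": 0,"gripper": 1},{"x": 0,"y": 0,"z": 0,"wx": 0,"wy": 0,"wz": 0,"gripper": 1}])

```text
t: 11.55
tool_pos: [599.2, 244.1, 212.4]
tcp_rot: [[0.149, -0.988, 0.032], [-0.973, -0.152, -0.174], [0.176, -0.005, -0.984]]
wrist_force: [-0.5, -1.0, -5.8]
width: 0.403
grip_force: 81.3
```

```bash
python3 - <<'E'
from h import *
np.set_printoptions(precision=1,suppress=True)
go([601.5,247,60],grip1(189.2))
p=robot.snapshot("wrist");cv2.imwrite("pics/w4.png",p["color"])
for q,z in[("tray",0),("crank_next",8),("crank_next_hub",8)]:
    print(q,[(np.round(x["uv"]),round(x["p"],2),onz(p,x["uv"],z)[:2]) for x in robot.tip_of(q,p)[:3]])
E
```

```text
t 11.55 p [599.2 244.1 212.4] turn [ 0.5 -0.2 -0.4] then shift [-28.8  -0.8 149.6] w 0.403 F [-0.5 -1.  -5.8] grip 81.3
tray [(array([355., 207.]), 0.94, array([563.3, 194.2]))]
crank_next [(array([399., 150.]), 0.77, array([529.1, 130.8])), (array([549., 160.]), 0.57, array([376.6, 117.6]))]
crank_next_hub [(array([386., 257.]), 0.93, array([523.3, 241.3])), (array([588., 295.]), 0.59, array([305., 248.]))]
```

View pics/w4.png

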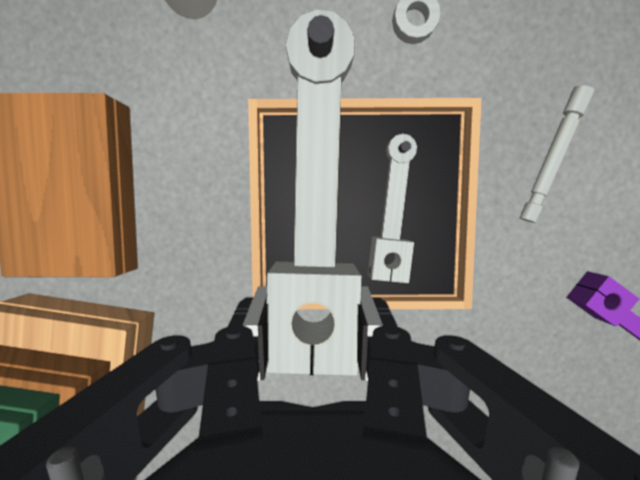

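The view shows the held arm lined up with the tray. The tray corners are at (249,99), (481,97), (472,308), and the next arm's pin is at (403,147) and its hub at (393,261).

```bash
python3 - <<'E'
from h import *
np.set_printoptions(precision=1,suppress=True)
p=robot.snapshot("wrist")
C=np.array([onz(p,u,26)[:2] for u in[(249,99),(481,97),(472,308)]]);print(C,[np.linalg.norm(C[0]-C[1]),np.linalg.norm(C[2]-C[1])])
d=C[0]-C[1];a=np.degrees(np.arctan2(d[1],d[0]));c=(C[0]+C[2])/2;print("yaw",a,"c",c)
a=np.radians(a);R=np.array([[np.cos(a),-np.sin(a)],[np.sin(a),np.cos(a)]]);print("target hub",c+R@[55,55],"pin",c+R@[55,-55])
h=onz(p,(393,261),36)[:2];e=onz(p,(403,147),34)[:2];print("next hub",h,"pin",e,np.linalg.norm(h-e),np.degrees(np.arctan2(*(h-e)[::-1])))
# held arm: pin top, hub top
T=np.array(robot.get_state()["tool_pos"]);print("held hub",onz(p,(313,323),T[2]+24)[:2],"pin",onz(p,(320,27),T[2]+22)[:2],T)
go([601.5,247,60],grip1(189.2))
E
```

```text
[[682.8 105.5]
 [464.4  70.8]
 [432.1 274.3]] [np.float64(221.1276918478885), np.float64(206.05716521622804)]
yaw 9.026585591743961 c [557.4 189.9]
target hub [603.1 252.8] pin [620.4 144.2]
next hub [522.1 237.7] pin [531.3 129.3] 108.79222207157052 94.83219403995894
held hub [599.4 241.4] pin [613.3 133.5] [599.2 241.1 213.2]
t 11.8 p [599.2 241.1 213.2] turn [ 0.5 -0.2 -0.5] then shift [-31.9  -1.2 149.9] w 0.402 F [-0.1  0.  -4.3] grip 81.3
```

```bash
python3 -c "
from h import *
go([603,250,35],grip1(190.3));go([603,250,13],grip1(190.3))"
```

```text
t 11.8 p [599.2 241.1 213.2] turn [ 0.7 -0.2 -1.6] then shift [-38.8  -3.  174.1] w 0.402 F [-0.1  0.  -4.3] grip 81.3
t 11.8 p [599.2 241.1 213.2] turn [ 0.7 -0.2 -1.6] then shift [-42.7  -2.7 195.8] w 0.402 F [-0.1  0.  -4.3] grip 81.3
```

arm_command(plan=[{"x": -6,"y": -1,"z": 0,"wx": 0.7,"wy": -0.2,"wz": -1.6,"gripper": 1},{"x": -6,"y": -1,"z": 35,"wx": 0,"wy": 0,"wz": 0,"gripper": 1},{"x": -6,"y": -1,"z": 35,"wx": 0,"wy": 0,"wz": 0,"gripper": 1},{"x": -6,"y": 0,"z": 35,"wx": 0,"wy": 0,"wz": 0,"gripper": 1},{"x": -6,"y": 0,"z": 35,"wx": 0,"wy": 0,"wz": 0,"gripper": 1},{"x": -6,"y": 0,"z": 25,"wx": 0,"wy": 0,"wz": 0,"gripper": 1},{"x": -3,"y": 0,"z": 10,"wx": 0,"wy": 0,"wz": 0,"gripper": 1},{"x": 0,"y": 0,"z": 0,"wx": 0,"wy": 0,"wz": 0,"gripper": 1},{"x": 0,"y": 0,"z": 0,"wx": 0,"wy": 0,"wz": 0,"gripper": 1}])

```text
t: 12.55
tool_pos: [604.4, 251.6, 35.5]
tcp_rot: [[0.178, -0.983, 0.046], [-0.969, -0.183, -0.168], [0.174, -0.015, -0.985]]
wrist_force: [0.4, 0.7, -5.3]
width: 0.406
grip_force: 81.2
```

```bash
python3 -c "
from h import *
go([603,250,12.5],grip1(190.3))"
```

```text
t 12.55 p [604.4 251.6  35.5] turn [-0.1 -0.   0.2] then shift [-2.7  1.9 22.9] w 0.406 F [ 0.4  0.7 -5.3] grip 81.2
```

arm_command(plan=[{"x": -1,"y": 1,"z": 9,"wx": 0,"wy": 0,"wz": 0,"gripper": 1},{"x": -1,"y": 0.5,"z": 8,"wx": 0,"wy": 0,"wz": 0,"gripper": 1},{"x": -0.7,"y": 0,"z": 5.5,"wx": 0,"wy": 0,"wz": 0,"gripper": 1},{"x": 0,"y": 0,"z": 0,"wx": 0,"wy": 0,"wz": 0,"gripper": 1},{"x": 0,"y": 0,"z": 0,"wx": 0,"wy": 0,"wz": 0,"gripper": 1}])

```text
t: 12.97
tool_pos: [603.2, 250.1, 12.5]
tcp_rot: [[0.177, -0.983, 0.046], [-0.969, -0.182, -0.167], [0.173, -0.015, -0.985]]
wrist_force: [1.2, 0.3, -4.0]
width: 0.405
grip_force: 81.4
```

arm_command(plan=[{"x": 0,"y": 0,"z": 0.8,"wx": 0,"wy": 0,"wz": 0,"gripper": 1},{"x": 0,"y": 0,"z": 0,"wx": 0,"wy": 0,"wz": 0,"gripper": -0.2},{"x": 0,"y": 0,"z": 0,"wx": 0,"wy": 0,"wz": 0,"gripper": -0.2},{"x": 0,"y": 0,"z": 0,"wx": 0,"wy": 0,"wz": 0,"gripper": -0.2},{"x": 0,"y": 0,"z": 0,"wx": 0,"wy": 0,"wz": 0,"gripper": -0.2},{"x": 5,"y": 0,"z": -28,"wx": 0,"wy": 0,"wz": 0,"gripper": -0.2},{"x": 5,"y": 0,"z": -28,"wx": 0,"wy": 0,"wz": 0,"gripper": -0.2},{"x": 5,"y": 0,"z": -28,"wx": 0,"wy": 0,"wz": 0,"gripper": -0.2},{"x": 0,"y": 0,"z": -20,"wx": 0,"wy": 0,"wz": 0,"gripper": -0.2},{"x": 0,"y": 0,"z": 0,"wx": 0,"wy": 0,"wz": 0,"gripper": -0.2},{"x": 0,"y": 0,"z": 0,"wx": 0,"wy": 0,"wz": 0,"gripper": -0.2}])

```text
t: 13.88
tool_pos: [601.5, 253.3, 117.9]
tcp_rot: [[0.176, -0.983, 0.047], [-0.969, -0.182, -0.166], [0.172, -0.017, -0.985]]
wrist_force: [0.8, -0.2, -1.0]
width: 0.601
grip_force: 0.0
```

```bash
python3 - <<'E'
from h import *
np.set_printoptions(precision=1,suppress=True)
p=robot.snapshot("wrist");cv2.imwrite("pics/w5.png",p["color"])
for q,z in[("crank_next",8),("crank_next_hub",8)]:
    print(q,[(np.round(x["uv"]),round(x["p"],2),onz(p,x["uv"],z)[:2]) for x in robot.tip_of(q,p)[:3]])
go([522,237,60],tilted(184.8))
E
```

```text
crank_next [(array([444., 119.]), 0.85, array([528.5, 130.1]))]
crank_next_hub [(array([416., 265.]), 0.68, array([525.2, 240.5]))]
t 14.03 p [600.3 252.1 115.3] turn [-1.7  0.   5.4] then shift [-1.2 79.3 55.9] w 0.597 F [-0.1  0.3  0.1] grip 0.0
```

View pics/w5.png

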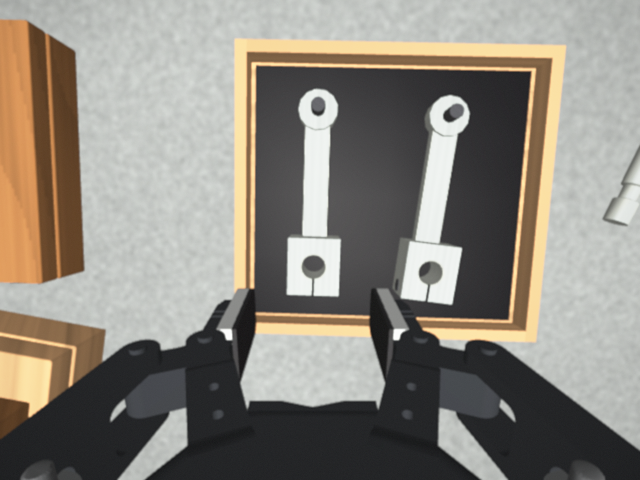

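The tested arm lies flat in the +x half (hub 313,267; pin 318,104). The next arm's hub bore is at (430,272) and its pin top at (454,111).

```bash
python3 - <<'E'
from h import *
np.set_printoptions(precision=1,suppress=True)
p=robot.snapshot("wrist")
h=onz(p,(430,272),36)[:2];e=onz(p,(454,111),34)[:2];a=np.degrees(np.arctan2(*(h-e)[::-1]));print(h,e,np.linalg.norm(h-e),a)
a1,a2=[onz(p,u,36)[:2] for u in[(462,247),(411,240)]];v=a2-a1;print("hub edge yaw",np.degrees(np.arctan2(v[1],v[0])))
T=[h[0],h[1]-1,12.]
R=tilted(a+90);go(T[:2]+[45],R);go(T,R)
E
```

```text
[522.9 238.1] [530.  130.8] 107.57815332292216 93.790040505173
hub edge yaw 2.6548180414970517
t 14.08 p [600.3 252.1 115.1] turn [-1.8 -0.   6.5] then shift [-2.5 78.2 70.7] w 0.602 F [ 0.1  0.2 -0.1] grip 0.0
t 14.08 p [600.3 252.1 115.1] turn [-1.8 -0.   6.5] then shift [ -8.3  78.2 103.2] w 0.602 F [ 0.1  0.2 -0.1] grip 0.0
```

arm_command(plan=[{"x": 0,"y": 0,"z": 0,"wx": -1.8,"wy": 0,"wz": 6.5,"gripper": -0.4},{"x": 0,"y": 26,"z": 0,"wx": 0,"wy": 0,"wz": 0,"gripper": -0.4},{"x": 0,"y": 26,"z": 10,"wx": 0,"wy": 0,"wz": 0,"gripper": -0.4},{"x": -1,"y": 26,"z": 20,"wx": 0,"wy": 0,"wz": 0,"gripper": -0.4},{"x": -1.3,"y": 0.2,"z": 25,"wx": 0,"wy": 0,"wz": 0,"gripper": -0.4},{"x": -3,"y": 0,"z": 25,"wx": 0,"wy": 0,"wz": 0,"gripper": -0.4},{"x": -3,"y": 0,"z": 15,"wx": 0,"wy": 0,"wz": 0,"gripper": -0.4},{"x": 0,"y": 0,"z": 8,"wx": 0,"wy": 0,"wz": 0,"gripper": -0.4},{"x": 0,"y": 0,"z": 0,"wx": 0,"wy": 0,"wz": 0,"gripper": -0.4},{"x": 0,"y": 0,"z": 0,"wx": 0,"wy": 0,"wz": 0,"gripper": -0.4}])

```text
t: 14.92
tool_pos: [523.7, 237.7, 12.9]
tcp_rot: [[0.064, -0.998, 0.013], [-0.983, -0.066, -0.173], [0.174, -0.002, -0.985]]
wrist_force: [0.9, 0.7, -0.0]
width: 0.706
grip_force: 0.0
```

```bash
python3 -c "
from h import *
go([522.9,237.1,12],tilted(183.8))"
```

```text
t 14.92 p [523.7 237.7  12.9] turn [-0.1  0.  -0.1] then shift [0.3 0.9 1. ] w 0.706 F [ 0.9  0.7 -0. ] grip 0.0
```

arm_command(plan=[{"x": 0,"y": 0.8,"z": 0.8,"wx": 0,"wy": 0,"wz": 0,"gripper": 1},{"x": 0,"y": 0,"z": 0,"wx": 0,"wy": 0,"wz": 0,"gripper": 1},{"x": 0,"y": 0,"z": 0,"wx": 0,"wy": 0,"wz": 0,"gripper": 1},{"x": 0,"y": 0,"z": 0,"wx": 0,"wy": 0,"wz": 0,"gripper": 1},{"x": 0,"y": 0,"z": 0,"wx": 0,"wy": 0,"wz": 0,"gripper": 1},{"x": 0,"y": 0,"z": 0,"wx": 0,"wy": 0,"wz": 0,"gripper": 1},{"x": 0,"y": 0,"z": 0,"wx": 0,"wy": 0,"wz": 0,"gripper": 1}], force=80)

```text
t: 15.5
tool_pos: [523.5, 238.4, 13.7]
tcp_rot: [[0.064, -0.998, 0.015], [-0.983, -0.066, -0.171], [0.171, -0.004, -0.985]]
wrist_force: [-1.7, 0.8, 6.2]
width: 0.403
grip_force: 80.7
```

arm_command(plan=[{"x": 2,"y": 0,"z": -12,"wx": 0,"wy": 0,"wz": 0,"gripper": 1},{"x": 4,"y": 0,"z": -24,"wx": 0,"wy": 0,"wz": 0,"gripper": 1},{"x": 5,"y": 0,"z": -29,"wx": 0,"wy": 0,"wz": 0,"gripper": 1},{"x": 5,"y": 0,"z": -29,"wx": 0,"wy": 0,"wz": 0,"gripper": 1},{"x": 0,"y": 0,"z": 0,"wx": 0,"wy": 0,"wz": 0,"gripper": 1},{"x": 0,"y": 0,"z": 0,"wx": 0,"wy": 0,"wz": 0,"gripper": 1}])

```text
t: 16.0
tool_pos: [523.2, 239.1, 109.4]
tcp_rot: [[0.063, -0.998, 0.016], [-0.984, -0.065, -0.168], [0.169, -0.005, -0.986]]
wrist_force: [-0.3, -0.6, -4.1]
width: 0.403
grip_force: 80.5
```

```bash
python3 - <<'E'
from h import *
np.set_printoptions(precision=1,suppress=True)
s=robot.get_state();p=robot.snapshot("wrist")
T=np.array(s["tool_pos"]);print(T,np.array(s["tcp_rot"]).round(3).tolist(),s["width"])
for q in["crank_next","crank_next_hub"]:
    r=robot.tip_of(q,p)[:3];print(q,[(np.round(x["uv"],1),round(x["p"],2),onz(p,x["uv"],T[2]-4)[:2]-T[:2]) for x in r])
# pin top: dark disc segmentation near expected
e=T+[110*0.066,-109.8,22];u=proj(p,e);print("exp pin top",u)
x,y=u.astype(int);g=cv2.cvtColor(p["color"],cv2.COLOR_BGR2GRAY)
x0,y0=max(x-60,0),max(y-60,0);w=g[y0:y+60,x0:x+60]
n,l,st,c=cv2.connectedComponentsWithStats((w<75).astype(np.uint8))
for i in range(1,n):
    if st[i,4]>60:print("blob",c[i]+[x0,y0],st[i],onz(p,c[i]+[x0,y0],T[2]+22)[:2]-T[:2])
E
```

```text
[523.2 239.1 109.4] [[0.063, -0.998, 0.016], [-0.984, -0.065, -0.168], [0.169, -0.005, -0.986]] 0.40330433885387046
crank_next [(array([318.5,  60.8]), 0.73, array([   5.2, -107.1]))]
crank_next_hub [(array([314.3, 303.1]), 0.96, array([-0.1,  0.6])), (array([601.4, 293.8]), 0.62, array([-132.8,  -12.7]))]
exp pin top [314.   22.2]
blob [315.8  50.3] [ 51  39  24  21 296] [   6.  -100.4]
blob [359.8  70.8] [ 88  58  32  24 620] [-10.4 -94.3]
blob [271.2  75. ] [  0  67  38  15 455] [ 21.6 -90.9]
```

```bash
python3 - <<'E'
from h import *
np.set_printoptions(precision=1,suppress=True)
s=robot.get_state();p=robot.snapshot("wrist");side=robot.snapshot("side")
T=np.array(s["tool_pos"]);Rt=np.array(s["tcp_rot"]);Rc=np.array(p["R"]).T;c=-Rc@np.array(p["t"])
rel=Rt.T@(c-T);RR=Rt.T@Rc
def cam(T,Rt):
    C=T+Rt@rel;R=(Rt@RR).T;return dict(camera_matrix=p["camera_matrix"],R=R,t=-R@C)
for tilt in(10,20):
  for y,z in((-50,180),(-20,180),(-20,120),(10,180),(10,230)):
    q=cam(np.array([545,y,z]),tilted(174.5,tilt));print(tilt,y,z,"disc",proj(q,[532,-204,24]),"tip",proj(q,[532,-204,74]),"cam",q["R"].T@-q["t"])
print(proj(side,[532,-204,24]))
cv2.imwrite("pics/s3.png",cv2.resize(side["color"][160:310,270:420],None,fx=4,fy=4,interpolation=2))
for n in("tip","plunger","stand"):print(n,[(np.round(x["uv"],1),round(x["p"],2)) for x in robot.tip_of(n,side)[:2]])
g=side["color"][:,:,:].mean(2);print(g[225:255:2,335:385:3].astype(int))
E
```

```text
10 -50 180 disc [311.3  77.3] tip [311.1  51.4] cam [541.4 -94.8 332.4]
10 -20 180 disc [307.9  40.7] tip [307.    6.9] cam [541.4 -64.8 332.4]
10 -20 120 disc [306.7  -1.6] tip [305.1 -58. ] cam [541.4 -64.8 272.4]
10 10 180 disc [304.4   3.2] tip [302.7 -38.8] cam [541.4 -34.8 332.4]
10 10 230 disc [305.7  32.9] tip [304.4   3.2] cam [541.4 -34.8 382.4]
20 -50 180 disc [311.4 119.7] tip [311.2  93. ] cam [544.  -67.8 337.9]
20 -20 180 disc [308.4  89. ] tip [307.6  57. ] cam [544.  -37.8 337.9]
20 -20 120 disc [307.4  49.1] tip [306.2  -1.1] cam [544.  -37.8 277.9]
20 10 180 disc [305.4  58.7] tip [304.1  21.4] cam [544.   -7.8 337.9]
20 10 230 disc [306.4  86. ] tip [305.4  58.7] cam [544.   -7.8 387.9]
[356.2 240.2]
tip [(array([273.7, 260.5]), 0.66)]
plunger []
stand []
[[ 90  94  97  95  95  97  97  95  94  87  83  76  70  67  61  43  34]
 [ 92  95  96  96  96  96  97  94  92  86  80  71  67  62  47  35  33]
 [ 94  94  95  95  97  95  94  92  85  81  74  69  65  60  49  32  33]
 [ 95  96  96  95  95  94  93  92  82  76  72  67  62  51  74  33  32]
 [ 95  95  95  95  96  94  91  87  78  72  66  62  42  35  33  32  34]
 [ 96  95  95  96  95  92  88  82  74  66  63  55  44  33  31  32  32]
 [ 95  95  95  95  94  88  83  77  69  64  59  49  33  34  35  32  33]
 [ 96  96  97  96  91  86  78  71  64  60  38  34  32  33  31  31  33]
 [ 95  97  96  92  88  80  72  69  62  53  47  33  30  33  31  32  79]
 [ 96  97  95  88  83  75  69  63  58  51  33  32  32  32  32  54  98]
 [ 96  96  93  85  76  70  66  61  47  34  32  31  32  32  33  87 160]
 [ 96  94  88  82  75  67  63  56  43  31  33  33  34  31  82 113 173]
 [ 96  92  85  81  73  66  62  47  32  32  33  33  32 106  85 177 177]
 [ 92  91  84  77  71  64  42  32  33  33  33  32  34  89 160 174 179]
 [ 90  86  79  72  66  61  34  87  31  35  33  32 112 100 178 175 173]]
```

```bash
cat >> h.py <<'E'
def grip2(yang):
    G=np.array([[0.064,-0.998,0.015],[-0.983,-0.066,-0.171],[0.171,-0.004,-0.985]])
    return Ro.from_euler("z",yang-183.8,degrees=True).as_matrix()@Ro.from_matrix(G).as_matrix()
E
python3 -c "
from h import *
go([480,-15,230],grip2(175))"
```

```text
t 16.4 p [522.3 237.9 106.9] turn [-1.4 -0.1  8.7] then shift [272.9  19.5 -77.6] w 0.405 F [-0.6  0.2 -3.3] grip 80.5
```

arm_command(plan=[{"x": 0,"y": 0,"z": -20,"wx": -0.7,"wy": 0,"wz": 4.4,"gripper": 1},{"x": 0,"y": 0,"z": -20,"wx": -0.7,"wy": 0,"wz": 4.3,"gripper": 1},{"x": 34,"y": 2.5,"z": -5,"wx": 0,"wy": 0,"wz": 0,"gripper": 1},{"x": 34,"y": 2.5,"z": -5,"wx": 0,"wy": 0,"wz": 0,"gripper": 1},{"x": 34,"y": 2.5,"z": -5,"wx": 0,"wy": 0,"wz": 0,"gripper": 1},{"x": 34,"y": 2.5,"z": -5,"wx": 0,"wy": 0,"wz": 0,"gripper": 1},{"x": 34,"y": 2.5,"z": -5,"wx": 0,"wy": 0,"wz": 0,"gripper": 1},{"x": 34,"y": 2.5,"z": -5,"wx": 0,"wy": 0,"wz": 0,"gripper": 1},{"x": 34,"y": 2.5,"z": -5,"wx": 0,"wy": 0,"wz": 0,"gripper": 1},{"x": 35,"y": 2,"z": -3,"wx": 0,"wy": 0,"wz": 0,"gripper": 1},{"x": 0,"y": 0,"z": 0,"wx": 0,"wy": 0,"wz": 0,"gripper": 1},{"x": 0,"y": 0,"z": 0,"wx": 0,"wy": 0,"wz": 0,"gripper": 1}])

```text
t: 17.4
tool_pos: [479.0, -16.0, 231.9]
tcp_rot: [[-0.09, -0.996, -0.01], [-0.981, 0.091, -0.171], [0.171, -0.005, -0.985]]
wrist_force: [-0.0, 0.7, -2.8]
width: 0.4
grip_force: 80.9
```

```bash
python3 - <<'E'
from h import *
np.set_printoptions(precision=1,suppress=True,linewidth=200)
go([545,-95,40],grip2(175))
p=robot.snapshot("wrist");cv2.imwrite("pics/w6.png",p["color"])
for n,z in(("tip",74),("plunger",74),("stand",0)):print(n,[(np.round(x["uv"],1),round(x["p"],2),onz(p,x["uv"],z)[:2]) for x in robot.tip_of(n,p)[:2]])
u=proj(p,[532,-204,24]);print(u,proj(p,[532,-204,74]))
x,y=u.astype(int);g=cv2.cvtColor(p["color"],cv2.COLOR_BGR2GRAY)
print(g[max(y-60,0):y+66:6,x-84:x+90:6])
E
```

```text
t 17.4 p [479.  -16.  231.9] turn [-0.1  0.  -0.2] then shift [ 39.  -72.  201.8] w 0.4 F [-0.   0.7 -2.8] grip 80.9
tip [(array([228.3,  40.3]), 0.44, array([ 535.7, -206.9]))]
plunger [(array([229.4,  41.8]), 0.45, array([ 534.9, -205.6]))]
stand [(array([230.5,  79.1]), 0.68, array([ 552.5, -202.4]))]
[244.8  66.7] [233.   43.5]
[[189 193 193 195 197 196 197 200 176  62  60  83  91  95  62 120 119 121 121 120 120 120 122 122 122 121 122 122 136]
 [141 178 183 180 184 186 186 185 190  58  60  38  58  95  73 120 119 120 122 120 120 120 122 122 120 124 127 121 139]
 [ 73 163 166 167 168 173 171 173 175  51  54  47  88  96  73 120 122 120 120 121 119 122 122 150 172 172 140 165 169]
 [ 70 130 144 146 149 151 152 155 154  77  48  49 119  94  73 123 122 121 120 121 122 122 149 171 172  70  67  69 155]
 [118  92 119 122 126 127 129 133 133 135  42  42  54  37 127 156 126 121 120 123 122 130 175 171 104  69  70  69  77]
 [114 107 107 101 103 101 104 107 110 112  31  35  31  94 169 174 173 171 121 122 122 166 175 173  71  69  70  71  64]
 [114 113 102 109  85  86  86  86  87  86  80  28  3
[... 1033 characters left out ...]
116 120 117 119 121 119 120 121 174 173 174 173 174 175 176 122 124 125 123 121 179 180 178 182 178 183]
 [116 117 118 116 119 119 120 120 119 119 120 121 143 174 174 174 140 123 123 125 124 123 122 180 180 178 182 177 183]
 [118 118 117 116 118 118 119 120 121 121 123 120 121 123 125 123 124 125 123 126 123 122 123 180 179 180 183 180 183]
 [117 117 118 117 118 119 118 121 119 119 122 123 122 121 123 123 124 125 124 124 124 123 122 179 180 180 183 179 183]
 [116 117 119 117 117 116 118 119 121 122 120 119 122 123 125 123 124 124 123 123 127 126 124 181 180 180 183 180 184]
 [116 118 119 118 118 118 120 118 120 120 122 120 123 124 123 124 123 123 124 125 125 126 126 180 181 179 184 179 183]]
```

```bash
python3 - <<'E'
from h import *
from scipy.optimize import least_squares
np.set_printoptions(precision=1,suppress=True)
p=robot.snapshot("wrist");g=cv2.cvtColor(p["color"],cv2.COLOR_BGR2GRAY).astype(float)
# centre mark
w=g[45:85,222:262];n,l,st,c=cv2.connectedComponentsWithStats((w<75).astype(np.uint8))
for i in range(1,n):
    if st[i,4]>30:print("mark",c[i]+[222,45],st[i],onz(p,c[i]+[222,45],24))
# disc edge, rays from centre, lower half + right
P=[]
c0=np.array([244.5,66])
for a in np.radians(np.arange(-25,185,5)):
    r=np.arange(20,60,.25);q=c0+np.outer(r,[np.cos(a),np.sin(a)]);v=cv2.remap(g.astype(np.float32),q[:,0].astype(np.float32)[None],q[:,1].astype(np.float32)[None],1)[0]
    k=np.where((v[:-1]>147)&(v[1:]<=147))[0]
    if len(k):P.append(onz(p,q[k[0]],24)[:2])
P=np.array(P);f=lambda x:np.hypot(*(P-x[:2]).T)-x[2]
s=least_squares(f,[532,-204,30],loss="soft_l1");print(s.x,np.abs(s.fun).round(1))
T=np.array(robot.get_state()["tool_pos"]);print("T",T)
# held pin top blob
e=T+[-9.5,-109,22];u=proj(p,e);x,y=u.astype(int);x0,y0=max(x-40,0),max(y-40,0)
w=g[y0:y+40,x0:x+40];n,l,st,c=cv2.connectedComponentsWithStats((w<100).astype(np.uint8));print("pin exp",u)
for i in range(1,n):
    if st[i,4]>60:print("blob",c[i]+[x0,y0],st[i],onz(p,c[i]+[x0,y0],T[2]+22)[:2]-T[:2])
print(robot.tip_of("crank_next",p)[:1],robot.tip_of("crank_next_hub",p)[:1])
for n in("crank_next","crank_next_hub"):print(n,[onz(p,r["uv"],T[2]-4)[:2]-T[:2] for r in robot.tip_of(n,p)[:1]])
E
```

```text
mark [243.5  64. ] [ 14  11  16  17 224] [ 533.6 -204.3   24. ]
[ 533.4 -204.1   35.9] [0.2 0.  0.2 0.1 0.2 0.1 0.  0.1 0.1 0.1 0.1 0.1 0.1 0.  0.2 0.1 0.2 0.
 0.  0.1 0.1 0.3 0.1 0.  0.1 0.2 0.1 0.1 0.1 0.1 0.1 0.3 0.1 0.1 0.1 0.
 0.1 0.  0.1 0.2 0.  0. ]
T [479.5 -13.8 230.9]
pin exp [314.3  24.3]
blob [316.3  39.4] [ 30  19  26  42 887] [  -9.8 -103.9]
[{'uv': [314.5, 59.5], 'p': 0.6}] [{'uv': [477.5, 9.7], 'p': 0.91}]
crank_next [array([  -9.5, -107.4])]
crank_next_hub [array([ -80.5, -121.3])]
```

```bash
python3 -c "
from h import *
go([556,45,130],grip2(175));go([556,45,42],grip2(175));R=grip2(175);print((R.T@np.array([-13.6,-141,0])).round(1))"
```

```text
t 17.85 p [479.5 -14.  231.2] turn [-0.  -0.1  0. ] then shift [-81.9 -70.6  88.7] w 0.407 F [ 0.4  0.  -2.9] grip 80.9
t 17.85 p [479.5 -14.  231.2] turn [-0.  -0.1  0. ] then shift [-97.  -70.3 175.4] w 0.407 F [ 0.4  0.  -2.9] grip 80.9
[139.6   1.2  24.3]
```

arm_command(plan=[{"x": -27,"y": -23,"z": 10,"wx": 0,"wy": 0,"wz": 0,"gripper": 1},{"x": -27,"y": -24,"z": 20,"wx": 0,"wy": 0,"wz": 0,"gripper": 1},{"x": -27,"y": -23.5,"z": 25,"wx": 0,"wy": 0,"wz": 0,"gripper": 1},{"x": -4,"y": 0,"z": 35,"wx": 0,"wy": 0,"wz": 0,"gripper": 1},{"x": -4,"y": 0,"z": 35,"wx": 0,"wy": 0,"wz": 0,"gripper": 1},{"x": -4,"y": 0,"z": 30,"wx": 0,"wy": 0,"wz": 0,"gripper": 1},{"x": -4,"y": 0,"z": 20,"wx": 0,"wy": 0,"wz": 0,"gripper": 1},{"x": 0,"y": 0,"z": 0,"wx": 0,"wy": 0,"wz": 0,"gripper": 1},{"x": 0,"y": 0,"z": 0,"wx": 0,"wy": 0,"wz": 0,"gripper": 1}])

```text
t: 18.6
tool_pos: [554.8, 43.4, 43.4]
tcp_rot: [[-0.086, -0.996, -0.013], [-0.981, 0.087, -0.173], [0.174, -0.002, -0.985]]
wrist_force: [0.4, 0.6, -2.4]
width: 0.405
grip_force: 81.0
```

```bash
python3 -c "
from h import *
go([542.6,-96,41],grip2(175))"
```

```text
t 18.6 p [554.8  43.4  43.4] turn [ 0.1 -0.1  0. ] then shift [137.4  -0.   26.3] w 0.405 F [ 0.4  0.6 -2.4] grip 81.0
```

arm_command(plan=[{"x": 25,"y": 0,"z": 4.8,"wx": 0,"wy": 0,"wz": 0,"gripper": 1},{"x": 25,"y": 0,"z": 4.8,"wx": 0,"wy": 0,"wz": 0,"gripper": 1},{"x": 25,"y": 0,"z": 4.8,"wx": 0,"wy": 0,"wz": 0,"gripper": 1},{"x": 25,"y": 0,"z": 4.8,"wx": 0,"wy": 0,"wz": 0,"gripper": 1},{"x": 20,"y": 0,"z": 3.8,"wx": 0,"wy": 0,"wz": 0,"gripper": 1},{"x": 17.4,"y": 0,"z": 3.3,"wx": 0,"wy": 0,"wz": 0,"gripper": 1},{"x": 0,"y": 0,"z": 0,"wx": 0,"wy": 0,"wz": 0,"gripper": 1},{"x": 0,"y": 0,"z": 0,"wx": 0,"wy": 0,"wz": 0,"gripper": 1}])

```text
t: 19.27
tool_pos: [544.2, -96.3, 44.0]
tcp_rot: [[-0.089, -0.996, -0.007], [-0.981, 0.089, -0.171], [0.171, -0.008, -0.985]]
wrist_force: [0.3, 1.0, -3.4]
width: 0.403
grip_force: 81.1
```

```bash
python3 - <<'E'
from h import *
np.set_printoptions(precision=1,suppress=True)
go([542.6,-96,30],grip2(175))
p=robot.snapshot("side");cv2.imwrite("pics/s4.png",cv2.resize(p["color"][190:270,315:395],None,fx=7,fy=7,interpolation=2))
for n,z in(("tip",74),("plunger",74),("crank_next",36)):print(n,[(np.round(x["uv"],1),round(x["p"],2),onz(p,x["uv"],z)[:2]) for x in robot.tip_of(n,p)[:3]])
print("disc c",proj(p,[533,-204.5,24]),"tip",proj(p,[533,-204.5,74]))
E
```

```text
t 19.27 p [544.2 -96.3  44. ] turn [-0.2  0.  -0.1] then shift [-2.6  1.7 13.8] w 0.403 F [ 0.3  1.  -3.4] grip 81.1
tip [(array([358.6, 229.7]), 0.47, array([ 524.6, -205.4]))]
plunger [(array([268. , 391.4]), 0.59, array([450.2, 504.6])), (array([354.4, 225.8]), 0.55, array([ 547. , -218.2]))]
crank_next [(array([315.9, 433.4]), 0.73, array([291.7, 534.2])), (array([398.3, 245.3]), 0.69, array([ 383.8, -232.8])), (array([266.3, 220.6]), 0.65, array([ 868.7, -141.1]))]
disc c [356. 240.] tip [356.3 229.1]
```

View pics/s4.png

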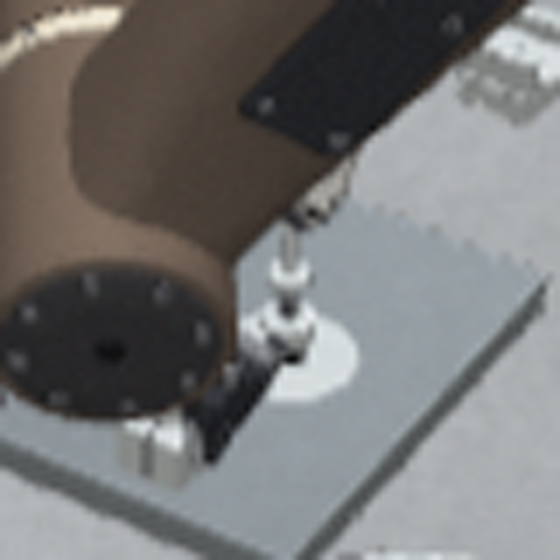

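The side view shows the pin top at (290,300) directly below the tip disc at (291,275), over the target disc. I'm setting it down.

arm_command(plan=[{"x": -1,"y": 1,"z": 6,"wx": 0,"wy": 0,"wz": 0,"gripper": 1},{"x": -1,"y": 0.5,"z": 5,"wx": 0,"wy": 0,"wz": 0,"gripper": 1},{"x": -0.6,"y": 0,"z": 2.6,"wx": 0,"wy": 0,"wz": 0,"gripper": 1},{"x": 0,"y": 0,"z": 0,"wx": 0,"wy": 0,"wz": 0,"gripper": 1},{"x": 0,"y": 0,"z": 0,"wx": 0,"wy": 0,"wz": 0,"gripper": 1}])

```text
t: 19.88
tool_pos: [541.6, -95.0, 29.6]
tcp_rot: [[-0.086, -0.996, -0.01], [-0.981, 0.087, -0.173], [0.173, -0.005, -0.985]]
wrist_force: [-9.3, 6.9, 23.4]
width: 0.402
grip_force: 84.7
```

arm_command(plan=[{"x": 0.2,"y": 0,"z": -0.8,"wx": 0,"wy": 0,"wz": 0,"gripper": 1},{"x": 0,"y": 0,"z": 0,"wx": 0,"wy": 0,"wz": 0,"gripper": 1}])

```text
t: 20.05
tool_pos: [541.6, -95.0, 29.7]
tcp_rot: [[-0.086, -0.996, -0.01], [-0.981, 0.087, -0.172], [0.172, -0.005, -0.985]]
wrist_force: [-5.6, 5.5, 13.7]
width: 0.405
grip_force: 83.5
```

```bash
python3 -c "
from h import *
go([542.6,-96,30],grip2(175))"
```

```text
t 20.05 p [541.6 -95.   29.7] turn [-0.1 -0.1  0. ] then shift [ 0.9 -1.1 -0.2] w 0.405 F [-5.6  5.5 13.7] grip 83.5
```

arm_command(plan=[{"x": 1.1,"y": -1.1,"z": -1.2,"wx": 0,"wy": 0,"wz": 0,"gripper": 1},{"x": 0,"y": 0,"z": 0,"wx": 0,"wy": 0,"wz": 0,"gripper": 1},{"x": 0,"y": 0,"z": 0,"wx": 0,"wy": 0,"wz": 0,"gripper": 1}])

```text
t: 20.3
tool_pos: [542.5, -96.3, 29.7]
tcp_rot: [[-0.087, -0.996, -0.011], [-0.981, 0.088, -0.172], [0.172, -0.004, -0.985]]
wrist_force: [-0.1, 0.7, -1.6]
width: 0.403
grip_force: 81.4
```

arm_command(plan=[{"x": 0,"y": 0,"z": 0,"wx": 0,"wy": 0,"wz": 0,"gripper": -0.5},{"x": 0,"y": 0,"z": 0,"wx": 0,"wy": 0,"wz": 0,"gripper": -0.5},{"x": 0,"y": 0,"z": 0,"wx": 0,"wy": 0,"wz": 0,"gripper": -0.5},{"x": 0,"y": 0,"z": 0,"wx": 0,"wy": 0,"wz": 0,"gripper": -0.5},{"x": 0,"y": 0,"z": -20,"wx": 0,"wy": 0,"wz": 0,"gripper": -0.5},{"x": 0,"y": 0,"z": -35,"wx": 0,"wy": 0,"wz": 0,"gripper": -0.5},{"x": 0,"y": 0,"z": -35,"wx": 0,"wy": 0,"wz": 0,"gripper": -0.5},{"x": 0,"y": 0,"z": -35,"wx": 0,"wy": 0,"wz": 0,"gripper": -0.5},{"x": 0,"y": 0,"z": -35,"wx": 0,"wy": 0,"wz": 0,"gripper": -0.5},{"x": 0,"y": 0,"z": -35,"wx": 0,"wy": 0,"wz": 0,"gripper": -0.5},{"x": 0,"y": 0,"z": 0,"wx": 0,"wy": 0,"wz": 0,"gripper": -0.5},{"x": 0,"y": 0,"z": 0,"wx": 0,"wy": 0,"wz": 0,"gripper": -0.5}])

```text
t: 21.3
tool_pos: [545.7, -62.4, 224.6]
tcp_rot: [[-0.088, -0.996, -0.006], [-0.982, 0.087, -0.17], [0.17, -0.009, -0.985]]
wrist_force: [-0.1, 0.9, -0.6]
width: 0.753
grip_force: 0.0
```

```bash
python3 - <<'E'
from h import *
np.set_printoptions(precision=1,suppress=True,linewidth=200)
s=robot.get_state();print(s["tool_pos"],s["width"],s["qpos"])
p=robot.snapshot("wrist");q=robot.snapshot("side")
for pic in(p,q):
  for n,z in(("crank_next",24),("crank_next_hub",24),("tip",74),("handle",293),("stand",0)):print(n,[(np.round(x["uv"],1),round(x["p"],2),onz(pic,x["uv"],z)[:2]) for x in robot.tip_of(n,pic)[:2]])
u=proj(p,[533,-204,50]).astype(int);d=proj(p,[533,-204,24]);print("pin top exp",u,"disc",d)
g=cv2.cvtColor(p["color"],cv2.COLOR_BGR2GRAY);y=int(u[1])
print(g[max(y-20,0):y+50:4,u[0]-60:u[0]+64:4])
E
```

```text
[545.7 -62.4 224.6] 0.7528187009342617 [ 20.3   9.1 -20.6  10.1 -64.4 -30. ]
crank_next [(array([316. , 106.4]), 0.86, array([ 532.5, -203.4])), (array([449.8,  19.5]), 0.85, array([ 397.2, -272.1]))]
crank_next_hub [(array([313.9, 217.1]), 0.89, array([544.2, -94.3])), (array([549.7,  45.7]), 0.85, array([ 302.4, -239.3]))]
tip []
handle []
stand [(array([295.4, 113.1]), 0.91, array([ 554.4, -205.1]))]
crank_next [(array([383.2, 385.2]), 0.85, array([201.4, 314.5])), (array([316.8, 436.8]), 0.82, array([288.8, 535.4]))]
crank_next_hub [(array([336.1, 401.7]), 0.97, array([292.3, 420.7])), (array([425.5, 258.9]), 0.85, array([ 278.7, -222.5]))]
tip [(array([355.8, 229.1]), 0.55, array([ 534.7, -203.9]))]
handle [(array([393.1, 168.9]), 0.47, array([ 449.2, -300.3])), (array([268.3, 391.5]), 0.18, array([353. , 624.6]))]
stand [(array([394.8, 171.3]), 0.7, array([ 591.4, -703.1])), (array([352.8, 246.6]), 0.62, array([ 539.3, -192. ]))]
pin top exp [315  97] disc [315.5 105.9]
[[ 76  75  72  75  75  74  75 190 197 202 200 199 203 202 204 204 203 202 206 209  81  66  65  63 119 125 127
[... 1477 characters left out ...]
185 184 186 182 180 181 182 183 132 126 128 126 127 127 127 129]
 [122 123 121 123 124 124 124 123 154 184 183 183 184 171 186 186 184 186 184 183 185 185 160 127 128 127 127 127 127 128 129]
 [124 122 122 124 123 125 124 122 125 163 177 178 177 171 185 186 185 185 180 181 182 162 126 127 127 128 126 127 127 128 129]
 [125 123 123 123 125 125 124 123 123 123 146 181 182 177 185 187 184 185 182 181 148 127 128 127 128 128 128 128 128 128 129]
 [123 123 122 124 125 123 124 124 124 124 124 125 151 177 184 187 183 184 148 128 127 128 128 128 128 127 127 126 125 127 130]
 [122 122 121 124 123 124 125 125 126 125 125 124 125 169 185 186 183 183 128 128 126 127 128 128 126 125 126 127 127 127 128]]
```

```bash
cat >> h.py <<'E'
ya=np.radians(-5.8);SD=np.array([np.cos(ya),np.sin(ya)]);SN=np.array([-SD[1],SD[0]]);SC=np.array([533,-204.2])+20*SD
def press(q,dz=0,sy=-110):
    xy=SC+(35-150*np.cos(.55-q))*SD+sy*SN;return np.r_[xy,215+150*np.sin(.55-q)+11+dz]
E
python3 - <<'E'
from h import *
R=tilted(174.2,0);go([545.7,-62.4,345],R);go(press(0,25),R)
P=[press(q) for q in np.arange(0,1.25,.09)]
for a,b in zip(P,P[1:]):print((R.T@(b-a)).round(1),b.round(1))
E
```

```text
t 21.9 p [544.5 -63.1 222. ] turn [-0.3 -9.9  0.7] then shift [  -0.8   -1.2 -123. ] w 0.752 F [0.3 0.6 0.7] grip 0.0
t 21.9 p [544.5 -63.1 222. ] turn [-0.3 -9.9  0.7] then shift [ 251.5   70.  -107.4] w 0.752 F [0.3 0.6 0.7] grip 0.0
[-0.   6.5 11.8] [ 442.9 -305.6  292.6]
[ 0.   5.4 12.3] [ 437.5 -305.1  280.2]
[ 0.   4.3 12.8] [ 433.2 -304.6  267.5]
[-0.   3.1 13.1] [ 430.1 -304.3  254.3]
[ 0.   1.9 13.4] [ 428.1 -304.1  241. ]
[-0.   0.7 13.5] [ 427.4 -304.   227.5]
[ 0.  -0.5 13.5] [ 427.8 -304.1  214. ]
[ 0.  -1.7 13.4] [ 429.5 -304.3  200.6]
[-0.  -2.9 13.2] [ 432.4 -304.5  187.4]
[-0.  -4.1 12.9] [ 436.4 -305.   174.6]
[-0.  -5.2 12.5] [ 441.6 -305.5  162.1]
[ 0.  -6.3 11.9] [ 447.8 -306.1  150.2]
[-0.  -7.3 11.3] [ 455.1 -306.9  138.8]
```

arm_command(plan=[{"x": 0,"y": 0,"z": -25,"wx": -0.2,"wy": -5,"wz": 0.4,"gripper": 1},{"x": 0,"y": 0,"z": -30,"wx": -0.1,"wy": -4.9,"wz": 0.3,"gripper": 1},{"x": 0,"y": 0,"z": -35,"wx": 0,"wy": 0,"wz": 0,"gripper": 1},{"x": 0,"y": 0,"z": -30,"wx": 0,"wy": 0,"wz": 0,"gripper": 1},{"x": 35,"y": 10,"z": 0,"wx": 0,"wy": 0,"wz": 0,"gripper": 1},{"x": 36,"y": 10,"z": 0,"wx": 0,"wy": 0,"wz": 0,"gripper": 1},{"x": 36,"y": 10,"z": 0,"wx": 0,"wy": 0,"wz": 0,"gripper": 1},{"x": 36,"y": 10,"z": 0,"wx": 0,"wy": 0,"wz": 0,"gripper": 1},{"x": 36,"y": 10,"z": 0,"wx": 0,"wy": 0,"wz": 0,"gripper": 1},{"x": 36,"y": 10,"z": 0,"wx": 0,"wy": 0,"wz": 0,"gripper": 1},{"x": 35,"y": 10,"z": 0,"wx": 0,"wy": 0,"wz": 0,"gripper": 1},{"x": 0,"y": 0,"z": 0,"wx": 0,"wy": 0,"wz": 0,"gripper": 1}], force=30)

```text
t: 22.9
tool_pos: [447.7, -302.2, 341.6]
tcp_rot: [[-0.105, -0.995, -0.0], [-0.995, 0.105, -0.001], [0.001, 0.0, -1.0]]
wrist_force: [1.0, 1.0, -0.3]
width: -0.002
grip_force: 0.0
```

arm_command(plan=[{"x": 0,"y": 0,"z": 0,"wx": 0,"wy": 0,"wz": 0,"gripper": 1}])

```text
t: 22.98
tool_pos: [449.1, -299.6, 341.4]
tcp_rot: [[-0.104, -0.995, 0.0], [-0.995, 0.104, 0.0], [-0.0, -0.0, -1.0]]
wrist_force: [1.0, 0.5, -0.1]
width: 0.0
grip_force: 0.0
```

```bash
python3 - <<'E'
from h import *
np.set_printoptions(precision=1,suppress=True)
go(press(0,3),tilted(174.2,0))
p=robot.snapshot("wrist");q=robot.snapshot("side")
print("exp handle",proj(p,np.r_[press(0,0,-105)[:2],293]),proj(q,np.r_[press(0,0,-105)[:2],293]))
for pic in(p,q):
  for n in("handle","needle"):print(n,[(np.round(x["uv"],1),round(x["p"],2)) for x in robot.tip_of(n,pic)[:2]],[(np.round(x["uv"],1),round(x["p"],2)) for x in robot.look_for(n,pic)[:2]])
print("dial centre",proj(q,np.r_[SC-41*SD,155]),"down end",proj(q,np.r_[SC-41*SD,130]))
E
```

```text
t 22.98 p [ 449.1 -299.6  341.4] turn [-0.   0.  -0.2] then shift [ 6.6 -1.  34. ] w 0.0 F [ 1.   0.5 -0.1] grip 0.0
exp handle [312.3 264.5] [393.  168.7]
handle [(array([313.2, 263.2]), 0.9), (array([378.3, 297.6]), 0.68)] [(array([266.1, 270.2]), 0.7), (array([297.3, 275.8]), 0.56)]Traceback (most recent call last):
  File "<stdin>", line 7, in <module>
ValueError: it knows: cleaner, crank_next, crank_next_hub, crank_tested, crank_tested_hub, handle, micrometer, pivot, plug_gauge, plunger, ring_gauge, setup_block, stand, tip, tray, vee_block
```

arm_command(plan=[{"x": 6.6,"y": -1,"z": 17,"wx": 0,"wy": 0,"wz": 0,"gripper": 1},{"x": 0,"y": 0,"z": 17,"wx": 0,"wy": 0,"wz": 0,"gripper": 1},{"x": 0,"y": 3,"z": 9,"wx": 0,"wy": 0,"wz": 0,"gripper": 1},{"x": 0,"y": 6,"z": 12,"wx": 0,"wy": 0,"wz": 0,"gripper": 1},{"x": 0,"y": 5,"z": 12.5,"wx": 0,"wy": 0,"wz": 0,"gripper": 1},{"x": 0,"y": 4,"z": 13,"wx": 0,"wy": 0,"wz": 0,"gripper": 1},{"x": 0,"y": 2.5,"z": 13,"wx": 0,"wy": 0,"wz": 0,"gripper": 1},{"x": 0,"y": 1.5,"z": 13.5,"wx": 0,"wy": 0,"wz": 0,"gripper": 1},{"x": 0,"y": 0,"z": 0,"wx": 0,"wy": 0,"wz": 0,"gripper": 1},{"x": 0,"y": 0,"z": 0,"wx": 0,"wy": 0,"wz": 0,"gripper": 1}])

```text
t: 24.02
tool_pos: [428.4, -301.7, 235.1]
tcp_rot: [[-0.099, -0.995, -0.001], [-0.995, 0.099, 0.0], [0.0, 0.001, -1.0]]
wrist_force: [-2.1, 1.3, 5.0]
width: 0.002
grip_force: 2.2
```

```bash
python3 - <<'E'
from h import *
np.set_printoptions(precision=1,suppress=True)
s=robot.get_state();T=np.array(s["tool_pos"]);q=.55-np.arcsin((T[2]-11-215)/150);print("q",q,press(q))
go(press(q),tilted(174.2,0))
R=tilted(174.2,0)
for q2 in(.7,.8,.9,1.0,1.08,1.13,1.17):print(q2,(R.T@(press(q2)-press(q))).round(1))
p=robot.snapshot("wrist")
print("exp",proj(p,press(q,-11,-105)),[(np.round(x["uv"],1),round(x["p"],2)) for x in robot.tip_of("handle",p)[:2]])
E
```

```text
q 0.48938715761809365 [ 427.6 -304.1  235.1]
t 24.02 p [ 428.4 -301.7  235.1] turn [ 0.  -0.   0.1] then shift [2.4 0.5 0. ] w 0.002 F [-2.1  1.3  5. ] grip 2.2
0.7 [ 0.  -1.4 31.5]
0.8 [-0.  -4.4 46.2]
0.9 [-0.  -8.8 60.5]
1.0 [ -0.  -14.7  74.3]
1.08 [ -0.  -20.3  84.9]
1.13 [ -0.  -24.3  91.3]
1.17 [ -0.  -27.6  96.2]
exp [315.2 298.7] [(array([316. , 299.2]), 0.86)]
```

arm_command(plan=[{"x": 0.5,"y": 0,"z": 13,"wx": 0,"wy": 0,"wz": 0,"gripper": 1},{"x": 0.5,"y": -0.7,"z": 13,"wx": 0,"wy": 0,"wz": 0,"gripper": 1},{"x": 0,"y": -2,"z": 13,"wx": 0,"wy": 0,"wz": 0,"gripper": 1},{"x": 0,"y": -2.8,"z": 12,"wx": 0,"wy": 0,"wz": 0,"gripper": 1},{"x": 0,"y": -3,"z": 9,"wx": 0,"wy": 0,"wz": 0,"gripper": 1},{"x": 0,"y": 0,"z": 0,"wx": 0,"wy": 0,"wz": 0,"gripper": 1},{"x": 0,"y": 0,"z": 0,"wx": 0,"wy": 0,"wz": 0,"gripper": 1}])

```text
t: 24.7
tool_pos: [437.1, -304.2, 174.9]
tcp_rot: [[-0.1, -0.995, -0.0], [-0.995, 0.1, 0.0], [-0.0, 0.0, -1.0]]
wrist_force: [-3.0, 1.1, 5.4]
width: -0.002
grip_force: 2.3
```

```bash
cat > n.py <<'E'
from h import *
np.set_printoptions(precision=1,suppress=True,linewidth=220)
F=[]
for i in range(3):
    s=robot.get_state();F.append(s["wrist_force"]);p=robot.snapshot("side")
T=np.array(s["tool_pos"]);q=.55-np.arcsin((T[2]-226)/150);R=tilted(174.2,0)
print("t",s["t"],"q",round(q,3),T,"off",(R.T@(press(q)-T)).round(1),"F",np.mean(F,0))
for q2 in(1.0,1.06,1.1,1.14,1.17):print(q2,(R.T@(press(q2)-press(q))).round(1))
f=lambda y,z:proj(p,np.r_[SC-41*SD+y*SN,155+z])
print("dial c",f(0,0),"top",f(0,25),"right seen from front(-y)",f(-25,0))
# rectify dial face: seen from the front, right = -y... 1px=0.5mm, 36mm half
src=np.float32([f(36,36),f(-36,36),f(-36,-36),f(36,-36)]);dst=np.float32([[0,0],[36,0],[36,36],[0,36]])
w=cv2.warpPerspective(p["color"],cv2.getPerspectiveTransform(src,dst),(37,37),flags=cv2.INTER_CUBIC);g=cv2.cvtColor(w,cv2.COLOR_BGR2GRAY);np.save("g.npy",g)
print(g[::2,::2]);
a=np.arange(0,360,15);print([(int(x),int(np.mean([g[int(round(18-r*np.cos(np.radians(x)))),int(round(18+r*np.sin(np.radians(x))))] for r in(4,5,6,7,8,9,10)]))) for x in a])
E
python3 n.py
```

```text
t 24.8 q 0.894 [ 437.  -304.2  175.3] off [0.8 0.7 0. ] F [-3.1  1.5  5. ]
1.0 [-0.  -6.1 14.6]
1.06 [ -0.  -10.3  22.6]
1.1 [ -0.  -13.3  27.8]
1.14 [  0.  -16.5  32.8]
1.17 [ -0.  -19.1  36.5]
dial c [362.1 212.9] top [362.3 207. ] right seen from front(-y) [365.8 209.1]
[[248 250 249 248 231 186 181 180 178 179 181 181 182 184 183 183 183 183 179]
 [251 251 251 250 252 235 189 182 180 179 180 180 180 183 184 183 183 183 183]
 [253 239 244 230 231 245 217 186 183 182 180 180 180 181 182 183 180 181 182]
 [223 198 185 169 160 177 181 164 160 172 184 181 181 181 181 181 181 178 179]
 [173 142 119 115  91 108 110 114 118 126 159 179 181 181 181 179 181 180 179]
 [134  95  94  86  86  80  79  78  81  86 108 152 178 181 180 179 179 181 179]
 [104  81  89  75  82  72  94  85  73  76  79  97 150 185 181 179 179 179 179]
 [ 88  81  76  92  78  84  90 125  98 100 104 103 103 139 182 181 180 181 180]
 [ 79  82  60 111 123 107 124 130 109  96 127 149 140 114 141 179 179 182 182]
 [ 67  94  84 104 176 141 134 151 119  87 108 134 162 136 117 156 187 180 182]
 [ 67  84 157 128 155 168 147 158 14
[... 253 characters left out ...]
3 161 164 157 149 167 185]
 [ 76 107 126 162 160 153 163 162 108  74 119 164 166 153 152 163 162 170 181]
 [ 73 107 120 142 160 161 161 166 120  47  99 163 168 151 134 144 164 174 179]
 [ 71 103 108 130 157 163 161 162 154  82  82 162 171 153 127 137 150 171 180]
 [ 47  89  98 107 146 165 161 160 160 154 123 160 165 156 128 132 160 169 181]
 [ 80  62  92  85 110 160 163 164 160 163 160 160 146 145 132 130 153 171 179]]
[(0, 93), (15, 110), (30, 123), (45, 130), (60, 136), (75, 139), (90, 139), (105, 135), (120, 141), (135, 157), (150, 156), (165, 134), (180, 103), (195, 131), (210, 153), (225, 153), (240, 146), (255, 154), (270, 148), (285, 119), (300, 100), (315, 108), (330, 92), (345, 86)]
```

arm_command(plan=[{"x": 0,"y": -2,"z": 5,"wx": 0,"wy": 0,"wz": 0,"gripper": 1},{"x": 0,"y": -2,"z": 5,"wx": 0,"wy": 0,"wz": 0,"gripper": 1},{"x": 0,"y": -2,"z": 5,"wx": 0,"wy": 0,"wz": 0,"gripper": 1},{"x": 0,"y": -2,"z": 4,"wx": 0,"wy": 0,"wz": 0,"gripper": 1},{"x": 0,"y": -1.6,"z": 3.6,"wx": 0,"wy": 0,"wz": 0,"gripper": 1},{"x": 0,"y": 0,"z": 0,"wx": 0,"wy": 0,"wz": 0,"gripper": 1},{"x": 0,"y": 0,"z": 0,"wx": 0,"wy": 0,"wz": 0,"gripper": 1}])

```text
t: 25.43
tool_pos: [446.7, -305.4, 152.8]
tcp_rot: [[-0.101, -0.995, 0.001], [-0.995, 0.101, -0.0], [0.0, -0.001, -1.0]]
wrist_force: [-3.3, 0.6, 8.5]
width: 0.002
grip_force: 3.3
```

```bash
python3 - <<'E'
s=open("n.py").read();i=s.index("f=lambda");s=s[:i]+'''
f=lambda y,z:proj(p,np.r_[SC-41*SD+y*SN,155-25*q+z])
src=np.float32([f(36,36),f(-36,36),f(-36,-36),f(36,-36)]);dst=np.float32([[0,0],[72,0],[72,72],[0,72]])
w=cv2.warpPerspective(p["color"],cv2.getPerspectiveTransform(src,dst),(73,73),flags=cv2.INTER_CUBIC);g=cv2.cvtColor(w,cv2.COLOR_BGR2GRAY)
print(g[::4,::4])
b=cv2.GaussianBlur(g,(0,0),1.0).astype(float)
print([(int(x),int(np.mean([b[int(round(36-r*np.cos(np.radians(x)))),int(round(36+r*np.sin(np.radians(x))))] for r in range(6,20)]))) for x in range(0,360,10)])
'''
open("n.py","w").write(s)
E
python3 n.py
```

```text
t 25.5333 q 1.059 [ 446.6 -305.4  153. ] off [0.6 0.3 0. ] F [-3.6  0.5  7.1]
1.0 [-0.   4.1 -7.8]
1.06 [ 0.  -0.1  0.2]
1.1 [ 0.  -3.1  5.4]
1.14 [ 0.  -6.4 10.4]
1.17 [-0.  -8.9 14.1]
[[116  85  94  71  88  79  75  74  73  75  86 119 175 184 181 181 180 180 179]
 [ 92  81  83  76  74 115  94  85  85  85  85  93 112 168 188 179 180 180 182]
 [ 83  83  68 100 101 145 150 110 110 106 107 117 125 111 163 183 180 181 181]
 [ 78  85  66  98 144 144 178 127 132 133 114 128 141 122 115 171 183 181 181]
 [ 65  82  93  94 146 155 153 145 133 157 142 132 143 121  94 132 182 183 181]
 [ 72  79 133 122 124 142 148 156 152 161 160 153 152 145 108 108 150 179 181]
 [ 83  95 146 171 129 135 140 159 162 161 162 161 162 163 150 123 140 170 183]
 [ 84 114 146 176 158 150 150 153 162 160 166 162 168 161 162 146 143 167 184]
 [ 79 114 140 169 164 162 160 146 131 137 148 161 166 149 142 139 144 166 182]
 [ 72 106 122 151 161 161 162 145 106  84 111 127 147 133  99 108 122 161 181]
 [ 67 103 118 131 156 161 161 157 126  70  94 130 144 133 107  96 115 152 183]
 [ 53  97 132 143 153 164 161 161 156 129 111
[... 309 characters left out ...]
108 145 157 162 161 159 159 157 166 175]
 [146 136 139 141 111 105 111 114 104  90 104 136 153 160 160 159 160 159 165]
 [147 137 141 158 151 135 137 128 117 125 121 135 148 157 159 158 158 158 158]
 [146 151 149 156 162 156 154 153 139 145 154 151 157 157 160 159 159 158 157]]
[(0, 159), (10, 160), (20, 159), (30, 159), (40, 160), (50, 161), (60, 161), (70, 155), (80, 143), (90, 131), (100, 128), (110, 133), (120, 142), (130, 142), (140, 140), (150, 136), (160, 135), (170, 143), (180, 147), (190, 149), (200, 152), (210, 154), (220, 156), (230, 157), (240, 157), (250, 156), (260, 155), (270, 154), (280, 154), (290, 151), (300, 146), (310, 144), (320, 149), (330, 156), (340, 157), (350, 155)]
```

arm_command(plan=[{"x": 0,"y": -2,"z": 3.2,"wx": 0,"wy": 0,"wz": 0,"gripper": 1},{"x": 0,"y": -2,"z": 3.2,"wx": 0,"wy": 0,"wz": 0,"gripper": 1},{"x": 0,"y": -2,"z": 3.2,"wx": 0,"wy": 0,"wz": 0,"gripper": 1},{"x": 0,"y": -2,"z": 3.2,"wx": 0,"wy": 0,"wz": 0,"gripper": 1},{"x": 0,"y": 0,"z": 0,"wx": 0,"wy": 0,"wz": 0,"gripper": 1},{"x": 0,"y": 0,"z": 0,"wx": 0,"wy": 0,"wz": 0,"gripper": 1}])

```text
t: 26.08
tool_pos: [454.4, -306.2, 140.1]
tcp_rot: [[-0.101, -0.995, 0.001], [-0.995, 0.101, -0.0], [0.0, -0.001, -1.0]]
wrist_force: [-4.9, 0.1, 8.4]
width: 0.001
grip_force: 4.1
```

```bash
python3 n.py
```

```text
t 26.1833 q 1.158 [ 454.3 -306.2  140.3] off [0.5 0.1 0. ] F [-5.2  0.2  8.1]
1.0 [ -0.   12.  -20.5]
1.06 [  0.    7.8 -12.5]
1.1 [ 0.   4.8 -7.3]
1.14 [ 0.   1.6 -2.3]
1.17 [-0.  -1.   1.4]
[[100  79  90  79  85  64  88  87  81  83  68 120 163 187 182 182 182 180 182]
 [ 86  84  77  88  87 101  89 116 116 121 129  73 111 164 182 182 181 181 181]
 [ 77  91  81  92 111 137 146 142 145 149 182 181 101 113 163 183 181 181 181]
 [ 68  94 121 101 125 149 165 145 146 139 154 155 132  96 107 165 184 182 182]
 [ 75  79 154 147 123 149 165 156 148 147 146 134 102  75  87 122 177 182 182]
 [ 80  90 126 170 126 142 163 162 158 160 160 153 118  69  58  96 147 177 182]
 [ 80  88 110 151 148 142 163 165 159 163 163 163 157 110  68  88 138 167 182]
 [ 87  97 105 136 156 159 160 168 151 150 160 161 166 146 109  87 133 165 182]
 [ 89 122  86 119 155 165 160 155 135 123 147 161 163 148 114  87 103 161 181]
 [ 76 125  94  89 148 164 162 160 117  82 125 161 161 156 126  83  78 144 184]
 [ 69 110  99  87 142 167 161 166 135  71  98 159 163 160 154 132 101 131 185]
 [ 54  90  99  97 145 170 160 167 153 1
[... 315 characters left out ...]
100  87 115 143 136 144 157 157 161 168]
 [147 135 137 135 128 112 101 130 135  94  90 111 139 155 152 162 159 160 159]
 [146 144 146 154 154 149 126 131 154 134 104 124 141 159 161 159 160 159 157]
 [161 161 165 165 160 162 155 147 156 159 146 144 155 156 163 160 159 158 158]]
[(0, 155), (10, 156), (20, 157), (30, 156), (40, 155), (50, 155), (60, 156), (70, 155), (80, 152), (90, 155), (100, 157), (110, 158), (120, 157), (130, 153), (140, 140), (150, 130), (160, 112), (170, 102), (180, 110), (190, 131), (200, 149), (210, 158), (220, 160), (230, 162), (240, 163), (250, 162), (260, 160), (270, 159), (280, 158), (290, 157), (300, 155), (310, 157), (320, 160), (330, 158), (340, 153), (350, 153)]
```

arm_command(plan=[{"x": 0,"y": -0.4,"z": 0.6,"wx": 0,"wy": 0,"wz": 0,"gripper": 1},{"x": 0,"y": 0,"z": 0,"wx": 0,"wy": 0,"wz": 0,"gripper": 1},{"x": 0,"y": 0,"z": 0,"wx": 0,"wy": 0,"wz": 0,"gripper": 1},{"x": 0,"y": 0,"z": 0,"wx": 0,"wy": 0,"wz": 0,"gripper": 1}])

```text
t: 26.57
tool_pos: [454.6, -306.3, 139.7]
tcp_rot: [[-0.101, -0.995, 0.001], [-0.995, 0.101, -0.0], [0.0, -0.001, -1.0]]
wrist_force: [-6.3, 0.3, 8.1]
width: -0.003
grip_force: 4.1
```

```bash
python3 n.py | head -1; python3 n.py | tail -1; python3 -c "
from plant import robot
print(robot.finish_job())"
```

```text
t 26.6667 q 1.163 [ 454.7 -306.3  139.7] off [0.5 0.1 0. ] F [-5.7  0.6  8.2]
[(0, 159), (10, 159), (20, 160), (30, 158), (40, 157), (50, 157), (60, 157), (70, 155), (80, 153), (90, 155), (100, 158), (110, 158), (120, 157), (130, 152), (140, 140), (150, 129), (160, 105), (170, 90), (180, 100), (190, 125), (200, 145), (210, 157), (220, 160), (230, 162), (240, 163), (250, 162), (260, 161), (270, 159), (280, 159), (290, 157), (300, 155), (310, 156), (320, 160), (330, 159), (340, 159), (350, 158)]
the job is handed in; nothing more can be done
None
```

The job is handed in at about 27 s: the tested arm lies flat in the tray's empty half, the next arm is on the stand with its pin within about 1 mm of centre under the tip, and the hand is holding the lever at about 20 N (lever 1.163 rad, needle close to straight down).

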